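# Put the marker pen away in the drawer

## Robot

A 6-joint arm with a two-finger parallel gripper is mounted at the origin on a cart in front of the work surface, level with it; the furniture and walls round the work are solid. World frame = base frame: x ahead of the robot, y to its left, z up, the work surface at z = 0. Lengths are in m, angles in degrees, forces in N, time in s.
With the tool pointing down it reaches from about 0.4 to 0.825 m from the base axis. Payload 7 kg.
Tool frame: the origin (TCP) lies midway between the tips of the shut fingers; the grasp point (between the pads) lies 19 mm behind it (r.grasp_offset is the distance from the TCP to the grasp point, in m); z points along the fingers, x is the direction in which the jaws open and shut, and the axes are right-handed (so a half turn about z gives the same grasp; the last joint's range is limited). The gripper opens to 88 mm and grips with 3 to 60 N. Pads are 19 mm wide; open, the fingers measure 130 mm over their backs; the gripper's body (78 mm by 193 mm) begins 47 mm behind the grasp point.
Start: joints at [-50.816, 20.546, 0.682, 0, -70.136, -16.507], TCP at [0.26, -0.623, 0.227] pointing down, gripper open.
Joint ranges: [-176.03, 176.03], [-82.01, 121.73], [-58.28, 71.71], [-173.87, 95.51], [-174.79, -0.11], [-173.66, 173.66]. Speed limits (degrees/s): [136.94, 136.94, 172.46, 180, 180, 180].

## Interface

Orientations are given as [roll, pitch, yaw] about the fixed x, y, z axes, in that order (R = Rz(yaw) Ry(pitch) Rx(roll)).
In Python, from plant import r gives the robot as it stands.
- The arm moves only by the tool step_arm, never from a script. Its argument "deltas" is a list of rows, each a list of 7 numbers: the turn, a rotation vector about the tool's x, y, z in rad, then the shift along the tool's x, y, z in mm, then the opening, from -1 (shut) to 1 (fully open), so that 0 is half open. In form: [[ax, ay, az, x, y, z, grip], ...]. A call has 1 to 10 rows; each row shifts and turns the pose as measured when the row begins, along the tool's axes as they then stand; what a row does not reach is not made up. A row lasts 1/10 s, in which the tool goes at most 50 mm and 8.59 degrees, less where a joint would pass 70% of its speed; a pose out of reach is approached as far as the arm can. A call with a gripper value outside its range is refused whole. The fingers move at their own pace and stop on an object; "squeeze" is the grip in N (left out, the last holds). Time passes only in rows, so rows that do not move let the fingers close. It gives the time, the measured TCP pose, the force and the opening at its end, in the units of the state.
- r.get_state(): the state, without advancing time (a new reading comes with each control period).
- r.capture(name): name is "side" or "top"; returns the picture (400x640x3 uint8, red, green, blue); there is no depth.
- r.camera_info(name): a dict with "vertical_fov" (degrees; the focal length in pixels is half the picture's height over the tangent of half this angle, whatever the lens; pixels are square), "cx", "cy" (the principal point, pixels), "view" (4x4, takes a point from world to camera coordinates). Camera axes: x right, y down, z forward; pixel columns grow to the right and rows downward; lengths in m; the calibration is good to about 2 mm. A picture is of the moment at which its call begins. camera_info takes no time and is no camera call.
- r.close_job(): hands the job in, once; it reports no verdict.
The state is a dict: "time_s": time; "joints": joint angles; "qd": joint speeds; "joint_torque": joint torques, N m; "tcp_pos": TCP position; "eef_rot": TCP orientation; "contact_force": force on the tool from outside, world axes, zero at the start; "moment": the same for the moment, N m; "gripper_width": finger opening in m.
Only numpy, scipy, OpenCV 4.12 (cv2) and the standard library are available. Lean on these libraries where they do the work, as an engineer would, in place of code of your own. Each camera call takes 0.05 s, during which the arm holds its last target.

## Task

Put the marker pen that lies on the bench into the open drawer of the low drawer unit, lying flat on the drawer floor, then slide the drawer fully shut and let go. The thin steel tweezers lying nearby are not wanted.

Things in the scene. Friction and masses are not known exactly. Their poses are not given: they have to be found in the camera images.
- marker_mid (a point): Centre of the marker pen: a round white pen with dark blue cap, 135 mm long, 16 mm thick, about 20 g, lying on the bench in front of the tray warmer, left of the drawer unit. Site y runs along the pen (it may have rolled about y). Steel tweezers (129 x 16 x 10 mm) and a timer (72 x 66 x 21) lie in the same strip, in any order. The warmer's front bar behind is 82 mm high, near face at x = 0.508.
- drawer_spot (a point): Point on the drawer floor, mid-width, 22 mm above the bench; moves with the drawer. x: closing direction, y: across, z up; unit yaw up to 0.2 rad. Inside: 94 mm to each side, 58 mm to the inner front wall, 97 mm to the back; walls 34 mm, front panel 44 mm above the floor. The unit (78 mm high, fixed) covers all beyond 115 to 125 mm behind the front wall. The pen fits across (along y).
- unit_drawer0_handle (a point): Centre of the drawer's bar handle: a level steel bar 10 mm thick, 126 mm long, across the drawer (along point y), 43 mm above the bench, 35 mm in front of the drawer's front panel. Axes as those of drawer_spot. Pushing on its middle along point x closes the drawer. A tape roll lies towards the back of the unit's top.
- unit_drawer0 (a joint): How far the drawer is open, in m: 0 is shut (a hard stop), about 0.118 to 0.13 at the start. It slides with about 1 N of friction and stays where it is left; it moves straight along point x of drawer_spot.

How it is judged (in metres and radians):
On the way:
1. the pen lies flat on the floor of the open drawer (x of marker_mid in the frame of drawer_spot between -0.058 and 0.097 m and y of marker_mid in the frame of drawer_spot between -0.094 and 0.094 m and z of marker_mid in the frame of drawer_spot between -0.005 and 0.022 m and value of joint unit_drawer0 above 0.03 m), for 0.2 s.
At the end, for the whole second after the job is handed in: The pen lies flat inside the drawer (its centre within the drawer's inner length and width, and less than 22 mm above the drawer floor), and the drawer is shut to within 12 mm and at rest (x of marker_mid in the frame of drawer_spot between -0.058 and 0.097 m and y of marker_mid in the frame of drawer_spot between -0.094 and 0.094 m and z of marker_mid in the frame of drawer_spot between -0.005 and 0.022 m and value of joint unit_drawer0 below 0.012 m and velocity of joint unit_drawer0 between -0.02 and 0.02 m/s); the robot touches nothing.
It also fails if it takes over 53 s, if anything falls off the work surface, if the arm or the gripper's body presses on something with over 40 N, if the wrist force passes 120 N, or if a joint passes its speed limit or range.

## Working session

There is one attempt and no reset: what is moved stays moved. The work goes in short steps, Python scripts to look and compute and a tool call to move; the robot and the scene stay as the last step left them, time stands still between calls to the robot, and variables do not carry over. Pictures are saved under pics/ and viewed, and the job is handed in when it is done.

Besides the shell and the picture viewer there is one more tool, called after ">>>" in YAML: its name, and indented under it one key for each argument. step_arm: Moves the arm, as the interface text tells. Its arguments: {"type":"object","properties":{"deltas":{"type":"array","items":{"type":"array","items":{"type":"number"}}},"squeeze":{"type":"number"}},"required":["deltas"]}

```bash
mkdir -p pics; ls; python3 - <<'E'
from plant import r
import cv2
s=r.get_state();print(s)
for n in("top","side"):
    im=r.capture(n);cv2.imwrite(f"pics/{n}0.png",im[:,:,::-1]);print(n,r.camera_info(n))
print(r.grasp_offset)
E
```

```text
pics
{'time_s': 0.0, 'joints': array([-5.08146471e+01,  2.05912178e+01,  6.34498610e-01, -1.94332763e-02,
       -7.01335003e+01, -1.65083753e+01]), 'qd': array([ 0.05108608, -0.00388389, -0.0040067 ,  0.02500811, -0.0754197 ,
        0.03282138]), 'joint_torque': array([ 2.75791681e-03, -5.82715380e+01,  2.93055975e+01,  6.99669912e+00,
        7.02558857e-03, -1.46841026e-04]), 'tcp_pos': array([ 0.26004935, -0.6223897 ,  0.22563278]), 'eef_rot': array([-1.79991877e+02, -9.16919811e-02,  1.12670353e+02]), 'contact_force': array([-0.48933059,  0.03845327, -0.71543965]), 'moment': array([-0.0287015 ,  0.02559139, -0.00433359]), 'gripper_width': 0.08760331164360698}
top {'vertical_fov': 50.62819512522769, 'cx': 312.9073697666352, 'cy': 191.491133396014, 'view': array([[ 0.01000414, -0.99985469,  0.0138031 , -0.03021077],
       [-0.98668957, -0.0121111 , -0.16216357,  0.54190907],
       [ 0.16230717, -0.01199706, -0.98666735,  1.20544374],
       [ 0.        ,  0.        ,  0.        ,  1.        ]])}
side {'vertical_fov': 53.24232835825793, 'cx': 319.3791229278404, 'cy': 200.0947964597522, 'view': array([[-0.97653837, -0.21515038,  0.00911786,  0.52676804],
       [-0.18252156,  0.8044866 , -0.56523198,  0.13739334],
       [ 0.11427467, -0.55363492, -0.82488161,  1.05959696],
       [ 0.        ,  0.        ,  0.        ,  1.        ]])}
0.0188
```

View pics/top0.png

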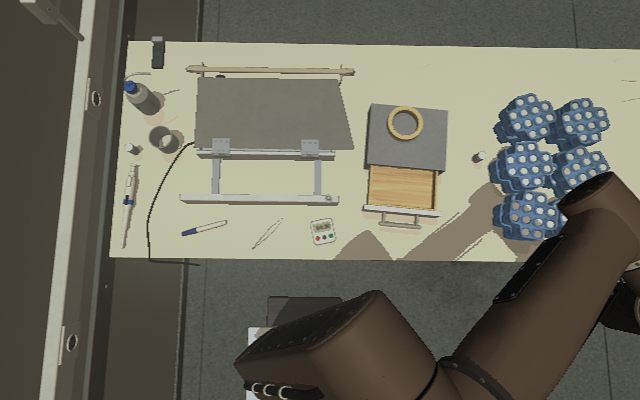

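View pics/side0.png

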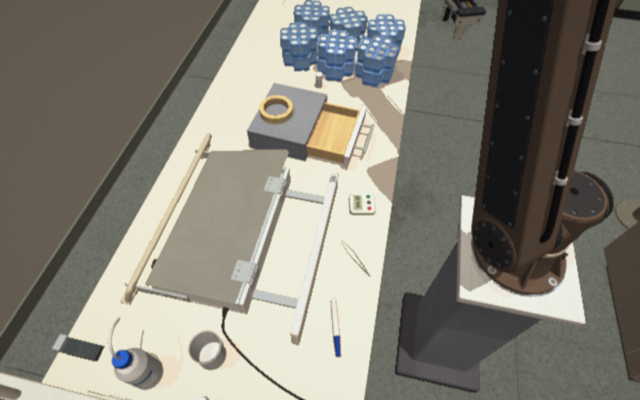

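The top view shows the pen at about (182,234) to (227,222), tweezers near (267,233), the timer near (321,231), the drawer around (402,187) and its handle near (400,222). The side view has the pen at about (335,298) to (338,355). I'll enlarge both.

```bash
python3 - <<'E'
import cv2
def c(n,x,y,w,h,s,o):
    im=cv2.imread(f"pics/{n}0.png")[y:y+h,x:x+w];cv2.imwrite(f"pics/{o}.png",cv2.resize(im,None,fx=s,fy=s,interpolation=cv2.INTER_CUBIC))
c("top",170,205,80,50,10,"tpen");c("top",355,95,100,140//2+65,4.4,"tdr")
c("side",310,285,50,80,7,"spen");c("side",240,80,150,90,5,"sdr")
E
```

```text
(no output)
```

View pics/tpen.png

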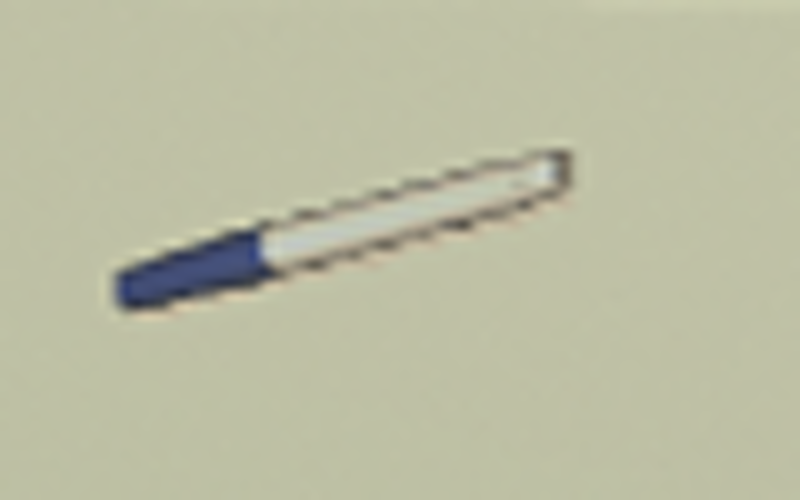

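View pics/tdr.png

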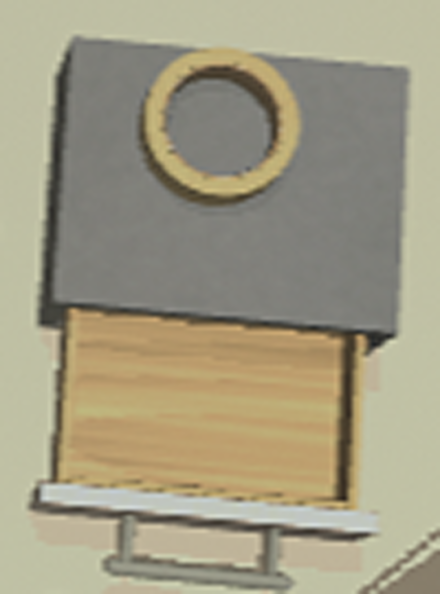

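View pics/spen.png

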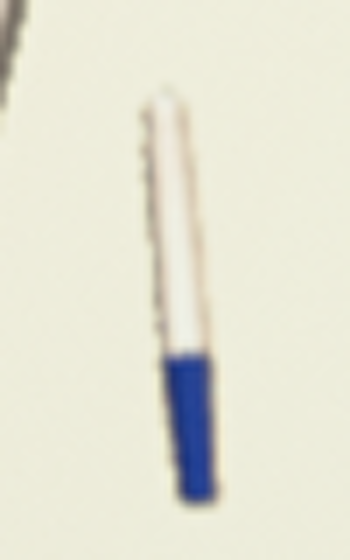

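View pics/sdr.png

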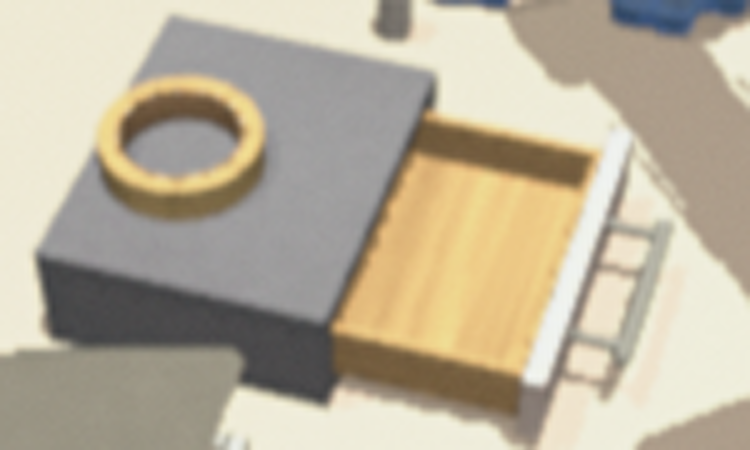

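```bash
cat > h.py <<'E'
import numpy as np
from plant import r
def K(n):
    i=r.camera_info(n);f=200/np.tan(np.radians(i["vertical_fov"]/2));return f,i["cx"],i["cy"],i["view"]
def onz(n,u,v,z):
    f,cx,cy,V=K(n);R=V[:3,:3];o=-R.T@V[:3,3];d=R.T@np.array([(u-cx)/f,(v-cy)/f,1]);return o+d*(z-o[2])/d[2]
def proj(n,p):
    f,cx,cy,V=K(n);c=V[:3,:3]@np.array(p)+V[:3,3];return np.array([cx+f*c[0]/c[2],cy+f*c[1]/c[2]])
E
python3 - <<'E'
from h import *
np.set_printoptions(precision=4,suppress=True)
def pair(l,n,a,b,z):
    p,q=onz(n,*a,z),onz(n,*b,z);d=q-p;print(l,n,p,q,"mid",(p+q)/2,"len",np.linalg.norm(d),"ang",np.degrees(np.arctan2(d[1],d[0])))
pair("pen","top",(182,234),(226.8,222),.008)
pair("pen","side",(338.3,356.9),(333.6,298.6),.008)
pair("handle","top",(378.9,223.6),(420.9,227.3),.045)
pair("handle","side",(364,151.6),(373,125),.045)
pair("paneltop","top",(364.1,205.7),(440.9,212.5),.066)
pair("bar","top",(180,203),(339,205),.0)
pair("unit front top","top",(355+55/4.4,95+303/4.4),(355+395/4.4,95+335/4.4),.078)
pair("unit back top","top",(355+75/4.4,95+38/4.4),(355+408/4.4,95+68/4.4),.078)
pair("unit front top","side",(240+330/5,80+325/5),(240+435/5,80+75/5),.078)
pair("inner front floor","top",(355+75/4.4,95+480/4.4),(355+350/4.4,95+505/4.4),.056)
E
```

```text
pen top [0.415  0.3644 0.008 ] [0.4523 0.2327 0.008 ] mid [0.4337 0.2985 0.008 ] len 0.13683289203163063 ang -74.17512801734559
pen side [0.415  0.3672 0.008 ] [0.4519 0.2362 0.008 ] mid [0.4335 0.3017 0.008 ] len 0.13610445984892644 ang -74.27624166550277
handle top [ 0.4493 -0.2181  0.045 ] [ 0.4399 -0.3411  0.045 ] mid [ 0.4446 -0.2796  0.045 ] len 0.12329036283630689 ang -94.39722049161219
handle side [ 0.451  -0.2173  0.045 ] [ 0.4403 -0.3334  0.045 ] mid [ 0.4456 -0.2754  0.045 ] len 0.1166334299681687 ang -95.25221708945881
paneltop top [ 0.4988 -0.1724  0.066 ] [ 0.4816 -0.3948  0.066 ] mid [ 0.4902 -0.2836  0.066 ] len 0.22303119280030956 ang -94.42394038838555
bar top [0.5092 0.3784 0.    ] [ 0.5088 -0.1047  0.    ] mid [0.509  0.1368 0.    ] len 0.4830850006243613 ang -90.04850326548014
unit front top top [ 0.6202 -0.1819  0.078 ] [ 0.6015 -0.4071  0.078 ] mid [ 0.6108 -0.2945  0.078 ] len 0.22591566321530213 ang -94.75247930059096
unit back top top [ 0.8045 -0.1975  0.078 ] [ 0.7866 -0.4235  0.078 ] mid [ 0.7955 -0.3105  0.078 ] len 0.22663526019785946 ang -94.52464720210641
unit front top side [ 0.6187 -0.1752  0.078 ] [ 0.6031 -0.4001  0.078 ] mid [ 0.6109 -0.2876  0.078 ] len 0.22537527815809527 ang -93.95348510686573
inner front floor top [ 0.5052 -0.1971  0.056 ] [ 0.4906 -0.3797  0.056 ] mid [ 0.4979 -0.2884  0.056 ] len 0.18318296506829046 ang -94.56012392837086
```

```bash
cat >> h.py <<'E'
from scipy.spatial.transform import Rotation as Ro
np.set_printoptions(precision=4,suppress=True)
def down(yaw,tilt=0):  # tilt>0: about tool y
    return Ro.from_euler('xyz',[180,0,yaw],degrees=True)*Ro.from_euler('y',tilt,degrees=True)
def cur():
    s=r.get_state();return np.array(s["tcp_pos"]),Ro.from_euler('xyz',s["eef_rot"],degrees=True)
def row(p,R,p2,R2,g):
    t=(R.inv()*R2).as_rotvec();d=R.inv().apply(p2-p)*1000
    return [round(float(x),3) for x in t]+[round(float(x),1) for x in d]+[g]
def polar(p2,R2,n,g):
    p,R=cur();a=lambda q:np.array([np.hypot(q[0],q[1]),np.arctan2(q[1],q[0]),q[2]])
    A,B=a(p),a(np.array(p2));rv=(R.inv()*R2).as_rotvec();pp,RR=p,R;out=[]
    for i in range(1,n+1):
        c=A+(B-A)*i/n;q=np.array([c[0]*np.cos(c[1]),c[0]*np.sin(c[1]),c[2]]);Q=R*Ro.from_rotvec(rv*i/n)
        out.append(row(pp,RR,q,Q,g));pp,RR=q,Q
    print(*out,sep="\n")
def line(p2,R2,n,g):
    p,R=cur();rv=(R.inv()*R2).as_rotvec();pp,RR=p,R
    for i in range(1,n+1):
        q=p+(np.array(p2)-p)*i/n;Q=R*Ro.from_rotvec(rv*i/n);print(row(pp,RR,q,Q,g));pp,RR=q,Q
def st():
    s=r.get_state();print(s["time_s"],s["tcp_pos"],s["eef_rot"],s["contact_force"],s["gripper_width"],s["joints"])
E
python3 - <<'E'
from h import *
polar([.434,.300,.16],down(195.8),26,-.23)
E
```

```text
[0.0, -0.0, -0.056, 7.2, 45.8, 2.5, -0.23]
[0.0, -0.0, -0.056, 7.8, 45.3, 2.5, -0.23]
[0.0, -0.0, -0.056, 8.3, 44.8, 2.5, -0.23]
[0.0, -0.0, -0.056, 8.9, 44.3, 2.5, -0.23]
[0.0, -0.0, -0.056, 9.4, 43.8, 2.5, -0.23]
[0.0, -0.0, -0.056, 9.9, 43.3, 2.5, -0.23]
[0.0, -0.0, -0.056, 10.4, 42.8, 2.5, -0.23]
[0.0, -0.0, -0.056, 10.9, 42.2, 2.5, -0.23]
[0.0, -0.0, -0.056, 11.4, 41.7, 2.5, -0.23]
[0.0, -0.0, -0.056, 11.9, 41.2, 2.5, -0.23]
[0.0, -0.0, -0.056, 12.3, 40.7, 2.5, -0.23]
[0.0, -0.0, -0.056, 12.8, 40.1, 2.5, -0.23]
[0.0, -0.0, -0.056, 13.2, 39.6, 2.5, -0.23]
[0.0, -0.0, -0.056, 13.6, 39.0, 2.5, -0.23]
[0.0, -0.0, -0.056, 14.0, 38.5, 2.5, -0.23]
[0.0, -0.0, -0.056, 14.4, 37.9, 2.5, -0.23]
[0.0, -0.0, -0.056, 14.8, 37.3, 2.5, -0.23]
[0.0, -0.0, -0.056, 15.2, 36.8, 2.5, -0.23]
[0.0, -0.0, -0.056, 15.6, 36.2, 2.5, -0.23]
[0.0, -0.0, -0.056, 15.9, 35.6, 2.5, -0.23]
[0.0, -0.0, -0.056, 16.3, 35.1, 2.5, -0.23]
[0.0, -0.0, -0.056, 16.6, 34.5, 2.5, -0.23]
[0.0, -0.0, -0.056, 16.9, 33.9, 2.5, -0.23]
[0.0, -0.0, -0.056, 17.2, 33.3, 2.5, -0.23]
[0.0, -0.0, -0.056, 17.5, 32.7, 2.5, -0.23]
[0.0, -0.0, -0.056, 17.8, 32.2, 2.5, -0.23]
```

>>> step_arm:
  deltas:
    - [0, 0, -0.056, 10, 40, 0, -0.23]
    - [0, 0, -0.056, 10, 44, 2, -0.23]
    - [0, 0, -0.056, 10, 44, 2, -0.23]
    - [0, 0, -0.056, 10, 44, 2, -0.23]
    - [0, 0, -0.056, 10, 44, 2, -0.23]
    - [0, 0, -0.056, 10, 43, 2, -0.23]
    - [0, 0, -0.056, 10, 43, 2, -0.23]
    - [0, 0, -0.056, 11, 42, 2, -0.23]
    - [0, 0, -0.056, 11, 42, 2, -0.23]
    - [0, 0, -0.056, 12, 41, 2, -0.23]

```text
time_s: 1.1
tcp_pos: [0.5372, -0.2765, 0.2015]
eef_rot: [180.0, -0.6, 145.4]
contact_force: [0.3, 0.2, -0.3]
gripper_width: 0.0336
```

```bash
python3 - <<'E'
from h import *
st()
polar([.434,.300,.16],down(195.8),17,-.23)
E
```

```text
1.1 [ 0.5372 -0.2765  0.2015] [179.9854  -0.5659 145.4433] [ 0.2539  0.1947 -0.2661] 0.033584820833356135 [ -8.8928  15.2648 -10.121   -0.2846 -65.1183 -25.543 ]
[0.0, -0.001, -0.052, 10.5, 37.0, 2.6, -0.23]
[0.0, -0.001, -0.052, 10.9, 36.6, 2.6, -0.23]
[0.0, -0.001, -0.052, 11.3, 36.2, 2.6, -0.23]
[0.0, -0.001, -0.052, 11.6, 35.8, 2.6, -0.23]
[0.0, -0.001, -0.052, 12.0, 35.4, 2.6, -0.23]
[0.0, -0.001, -0.052, 12.4, 34.9, 2.6, -0.23]
[0.0, -0.001, -0.052, 12.7, 34.5, 2.6, -0.23]
[0.0, -0.001, -0.052, 13.1, 34.1, 2.6, -0.23]
[0.0, -0.001, -0.052, 13.4, 33.7, 2.6, -0.23]
[0.0, -0.001, -0.052, 13.7, 33.2, 2.5, -0.23]
[0.0, -0.001, -0.052, 14.0, 32.8, 2.5, -0.23]
[0.0, -0.001, -0.052, 14.3, 32.3, 2.5, -0.23]
[0.0, -0.001, -0.052, 14.6, 31.9, 2.5, -0.23]
[0.0, -0.001, -0.052, 14.9, 31.4, 2.5, -0.23]
[0.0, -0.001, -0.052, 15.2, 31.0, 2.5, -0.23]
[0.0, -0.001, -0.052, 15.5, 30.5, 2.5, -0.23]
[0.0, -0.001, -0.052, 15.7, 30.1, 2.5, -0.23]
```

>>> step_arm:
  deltas:
    - [0, 0, -0.052, 11, 37, 2, -0.23]
    - [0, 0, -0.052, 11, 37, 2, -0.23]
    - [0, 0, -0.052, 11, 36, 2, -0.23]
    - [0, 0, -0.052, 12, 36, 2, -0.23]
    - [0, 0, -0.052, 12, 35, 2, -0.23]
    - [0, 0, -0.052, 12, 35, 2, -0.23]
    - [0, 0, -0.052, 13, 35, 2, -0.23]
    - [0, 0, -0.052, 13, 34, 2, -0.23]
    - [0, 0, -0.052, 13, 34, 2, -0.23]
    - [0, 0, -0.052, 14, 33, 2, -0.23]

```text
time_s: 2.1
tcp_pos: [0.5466, 0.1066, 0.1787]
eef_rot: [179.7, -0.8, 176.6]
contact_force: [0.9, -0.1, -0.2]
gripper_width: 0.0335
```

```bash
python3 - <<'E'
from h import *
st()
polar([.434,.300,.16],down(195.8),8,-.23)
E
```

```text
2.1 [0.5466 0.1066 0.1787] [179.7475  -0.847  176.612 ] [ 0.9413 -0.0836 -0.176 ] 0.033451819277575366 [ 30.6858  12.075  -17.3965  -0.781  -61.0909 -33.6947]
[0.001, -0.002, -0.042, 11.3, 26.5, 2.6, -0.23]
[0.001, -0.002, -0.042, 11.5, 26.2, 2.6, -0.23]
[0.001, -0.002, -0.042, 11.7, 25.9, 2.6, -0.23]
[0.001, -0.002, -0.042, 11.9, 25.6, 2.5, -0.23]
[0.001, -0.002, -0.042, 12.1, 25.3, 2.5, -0.23]
[0.001, -0.002, -0.042, 12.3, 25.0, 2.5, -0.23]
[0.001, -0.002, -0.042, 12.5, 24.7, 2.4, -0.23]
[0.001, -0.002, -0.042, 12.7, 24.4, 2.4, -0.23]
```

>>> step_arm:
  deltas:
    - [0, 0, -0.042, 12, 26, 2, -0.23]
    - [0, 0, -0.042, 12, 26, 2, -0.23]
    - [0, 0, -0.042, 12, 26, 2, -0.23]
    - [0, 0, -0.042, 12, 26, 2, -0.23]
    - [0, 0, -0.042, 12, 25, 2, -0.23]
    - [0, 0, -0.042, 12, 25, 2, -0.23]
    - [0, 0, -0.042, 13, 25, 2, -0.23]
    - [0, 0, -0.042, 13, 24, 2, -0.23]
    - [0, 0, 0, 0, 0, 0, -0.23]

```text
time_s: 3.0
tcp_pos: [0.4222, 0.3087, 0.1619]
eef_rot: [179.5, -1.0, -163.0]
contact_force: [-0.2, -0.2, 0.5]
gripper_width: 0.0337
```

```bash
python3 - <<'E'
from h import *
import cv2
st()
im=r.capture("side")[:,:,::-1];cv2.imwrite("pics/side1.png",im)
im=r.capture("top")[:,:,::-1];cv2.imwrite("pics/top1.png",im)
E
```

```text
3.0 [0.4222 0.3087 0.1619] [ 179.548    -0.9967 -162.9802] [-0.2164 -0.1635  0.5469] 0.033702374539945595 [ 56.9162   9.8476 -22.5505  -1.1617 -58.0819 -39.282 ]
```

View pics/side1.png

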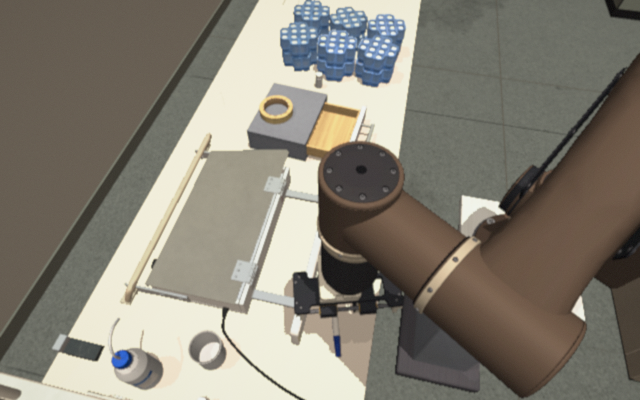

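View pics/top1.png

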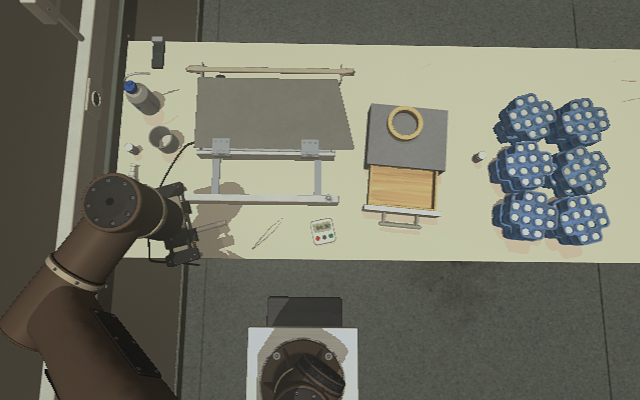

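The side view shows the gripper's body along the jaw axis, from (293,290) to (405,300). Its far end overhangs the warmer bar, so the grasp must be tilted.

```bash
python3 - <<'E'
import cv2
im=cv2.imread("pics/side1.png")[250:370,280:420];cv2.imwrite("pics/s1c.png",cv2.resize(im,None,fx=5,fy=5,interpolation=cv2.INTER_CUBIC))
im=cv2.imread("pics/top1.png")[170:275,130:240];cv2.imwrite("pics/t1c.png",cv2.resize(im,None,fx=5.5,fy=5.5,interpolation=cv2.INTER_CUBIC))
E
```

```text
(no output)
```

View pics/s1c.png

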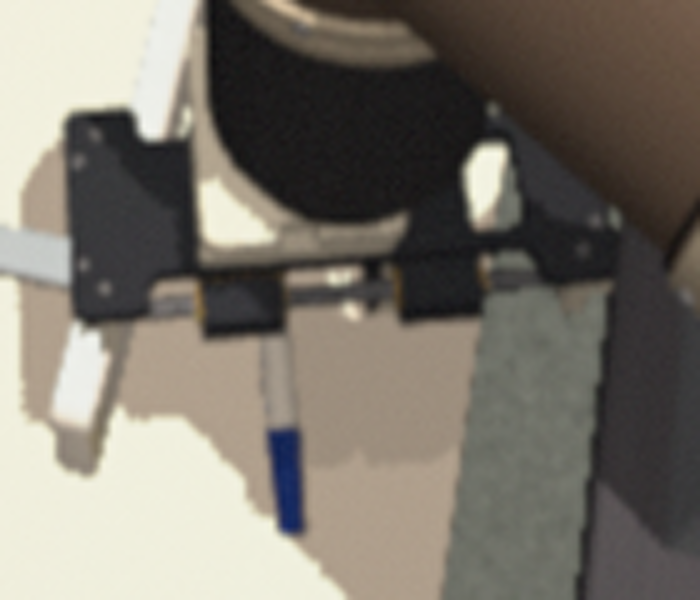

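View pics/t1c.png

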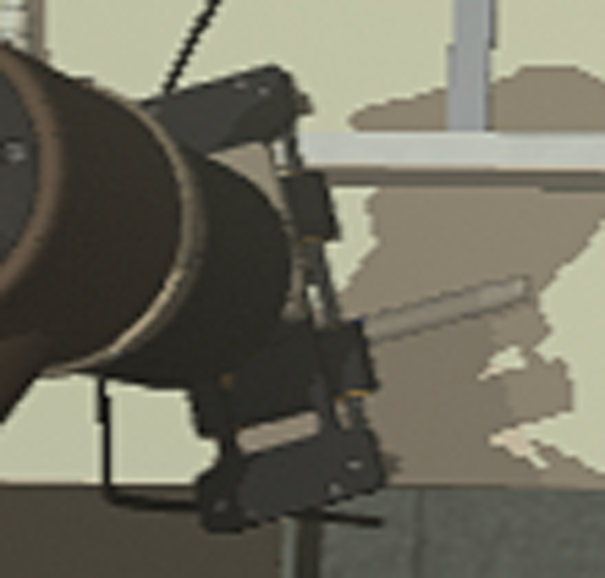

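```bash
python3 - <<'E'
from h import *
Q=down(195.8,-12);z=Q.apply([0,0,1]);print(z,Q.apply([1,0,0]))
pen=np.array([.4336,.300,.008])
line(pen-z*.050,Q,5,-.36)
E
```

```text
[ 0.2001  0.0566 -0.9781] [-0.9412 -0.2663 -0.2079]
[0.002, -0.045, 0.004, 0.2, -2.1, 21.0, -0.36]
[0.002, -0.045, 0.004, 1.1, -2.1, 21.0, -0.36]
[0.002, -0.045, 0.004, 2.1, -2.1, 20.9, -0.36]
[0.002, -0.045, 0.004, 3.0, -2.0, 20.8, -0.36]
[0.002, -0.045, 0.004, 3.9, -2.0, 20.7, -0.36]
```

>>> step_arm:
  deltas:
    - [0.002, -0.045, 0.004, 0.2, -2, 21, -0.36]
    - [0.002, -0.045, 0.004, 1.1, -2, 21, -0.36]
    - [0.002, -0.045, 0.004, 2, -2, 21, -0.36]
    - [0.002, -0.045, 0.004, 3, -2, 21, -0.36]
    - [0.002, -0.045, 0.004, 4, -2, 21, -0.36]
    - [0, 0, 0, 0, 0, 0, -0.36]

```text
time_s: 3.7
tcp_pos: [0.4264, 0.2945, 0.0534]
eef_rot: [179.9, 12.3, -164.7]
contact_force: [0.2, -1.5, -0.6]
gripper_width: 0.0282
```

```bash
python3 - <<'E'
from h import *
import cv2
st()
Q=down(195.8,-12);z=Q.apply([0,0,1])
pen=np.array([.4336,.300,.008])
line(pen-z*.0,Q,5,-.36)
im=r.capture("side")[250:370,280:420,::-1];cv2.imwrite("pics/s2c.png",cv2.resize(im,None,fx=5,fy=5,interpolation=cv2.INTER_CUBIC))
im=r.capture("top")[170:275,130:240,::-1];cv2.imwrite("pics/t2c.png",cv2.resize(im,None,fx=5.5,fy=5.5,interpolation=cv2.INTER_CUBIC))
E
```

```text
3.7 [0.4264 0.2945 0.0534] [ 179.8843   12.3416 -164.7499] [ 0.171  -1.534  -0.6234] 0.028195225049298573 [ 61.3707  10.786  -50.0441  23.8387 -22.1931 -67.689 ]
[-0.0, 0.001, -0.002, 0.3, 0.7, 9.2, -0.36]
[-0.0, 0.001, -0.002, 0.3, 0.7, 9.2, -0.36]
[-0.0, 0.001, -0.002, 0.3, 0.7, 9.2, -0.36]
[-0.0, 0.001, -0.002, 0.3, 0.7, 9.2, -0.36]
[-0.0, 0.001, -0.002, 0.3, 0.7, 9.2, -0.36]
```

View pics/s2c.png

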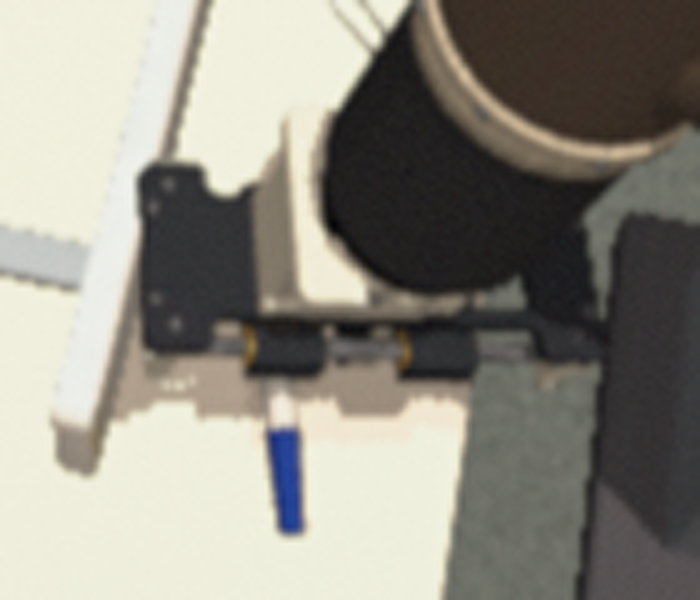

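View pics/t2c.png

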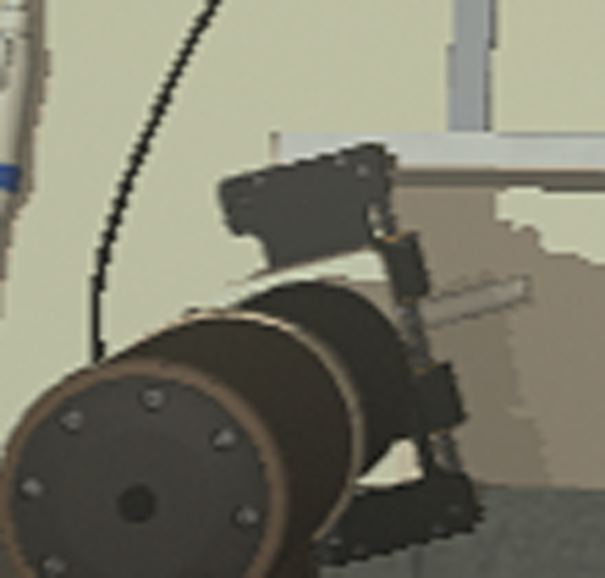

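Both views show the gripper tilted back towards the robot and centred over the pen. Its far end is by the bar at about (350,160) in the top crop. I'll descend gently and watch forces and joint limits.

>>> step_arm:
  deltas:
    - [0, 0, -0.002, 0.5, 1, 10, -0.36]
    - [0, 0, -0.002, 0.5, 1, 10, -0.36]
    - [0, 0, 0, 0.5, 1, 10, -0.36]

```text
time_s: 4.1
tcp_pos: [0.4404, 0.3097, 0.0341]
eef_rot: [179.2, 13.1, -164.8]
contact_force: [0.9, -1.1, 1.0]
gripper_width: 0.028
```

```bash
python3 - <<'E'
from h import *
st()
Q=down(195.8,-12);z=Q.apply([0,0,1])
pen=np.array([.4336,.300,.008])
line(pen,Q,1,-.36)
E
```

```text
4.1 [0.4404 0.3097 0.0341] [ 179.1853   13.1352 -164.7933] [ 0.8719 -1.0567  1.0119] 0.028040697843898017 [ 59.2863  13.8068 -51.6441  30.8965 -16.7351 -73.0498]
[0.012, 0.02, -0.01, 14.8, -7.9, 23.3, -0.36]
```

>>> step_arm:
  deltas:
    - [0.006, 0.01, -0.005, 7, -4, -1, -0.36]
    - [0.006, 0.01, -0.005, 7, -4, -1, -0.36]
    - [0, 0, 0, 0, 0, 0, -0.36]

```text
time_s: 4.4
tcp_pos: [0.4352, 0.3022, 0.0371]
eef_rot: [179.8, 12.3, -164.4]
contact_force: [-0.0, 1.3, 0.5]
gripper_width: 0.028
```

```bash
python3 - <<'E'
from h import *
st()
Q=down(195.8,-12);z=Q.apply([0,0,1])
pen=np.array([.4336,.300,.008])
line(pen,Q,1,-.36)
E
```

```text
4.4 [0.4352 0.3022 0.0371] [ 179.794    12.2948 -164.4464] [-0.0046  1.3496  0.5357] 0.027988895697834127 [ 60.1625  13.3004 -50.4426  26.5598 -19.1911 -69.1953]
[0.003, 0.005, -0.004, 8.3, -1.8, 27.9, -0.36]
```

>>> step_arm:
  deltas:
    - [0.001, 0.002, -0.001, 2.5, -0.5, 7, -0.36]
    - [0.001, 0.002, -0.001, 2.5, -0.5, 7, -0.36]
    - [0, 0, 0, 0, 0, 0, -0.36]

```text
time_s: 4.7
tcp_pos: [0.4375, 0.3052, 0.0249]
eef_rot: [179.6, 12.4, -164.5]
contact_force: [-0.4, -0.5, 0.4]
gripper_width: 0.0277
```

```bash
python3 - <<'E'
from h import *
st()
Q=down(195.8,-12);z=Q.apply([0,0,1])
pen=np.array([.4336,.300,.008])
line(pen,Q,1,-.36)
E
```

```text
4.7 [0.4375 0.3052 0.0249] [ 179.6132   12.4194 -164.4608] [-0.3904 -0.4816  0.4457] 0.027742187239914576 [ 59.0927  14.6302 -52.0786  30.975  -16.1657 -72.8026]
[0.006, 0.007, -0.004, 8.7, -4.1, 15.4, -0.36]
```

>>> step_arm:
  deltas:
    - [0.006, 0.007, -0.004, 9, -4, 0, -0.36]
    - [0, 0, 0, 0, 0, 0, -0.36]

```text
time_s: 4.9
tcp_pos: [0.4305, 0.2986, 0.0231]
eef_rot: [-180.0, 12.0, -164.3]
contact_force: [-0.6, -0.1, -0.0]
gripper_width: 0.0282
```

```bash
python3 - <<'E'
from h import *
st()
Q=down(195.8,-12);z=Q.apply([0,0,1])
pen=np.array([.4336,.300,.008])
line(pen,Q,1,-.36)
E
```

```text
4.9 [0.4305 0.2986 0.0231] [-179.9638   12.0125 -164.2667] [-0.5553 -0.1179 -0.0301] 0.02824668079450383 [ 59.4961  14.2841 -52.8478  30.8251 -16.369  -72.9254]
[-0.001, 0.0, -0.001, -0.2, 0.5, 15.4, -0.36]
```

>>> step_arm:
  deltas:
    - [0.001, 0.001, -0.001, 2.5, -1, 6, -0.36]
    - [0, 0, 0, 0, 0, 0, -0.36]

```text
time_s: 5.1
tcp_pos: [0.4297, 0.2979, 0.0173]
eef_rot: [-179.9, 12.0, -164.2]
contact_force: [-0.3, 0.1, -0.2]
gripper_width: 0.0281
```

```bash
python3 - <<'E'
from h import *
st()
Q=down(195.8,-12);z=Q.apply([0,0,1])
pen=np.array([.4336,.300,.008])
line(pen,Q,1,-.36)
E
```

```text
5.1 [0.4297 0.2979 0.0173] [-179.9375   12.0106 -164.1868] [-0.3012  0.1141 -0.1861] 0.028080500031273128 [ 58.7766  14.7233 -54.1018  33.9295 -14.8038 -75.377 ]
[-0.001, 0.0, 0.0, -2.3, 1.0, 9.9, -0.36]
```

>>> step_arm:
  deltas:
    - [0, 0, 0, -2, 1, 6, -0.36]
    - [0, 0, 0, 0, 0, 0, -0.36]

```text
time_s: 5.3
tcp_pos: [0.433, 0.3001, 0.0126]
eef_rot: [-180.0, 12.1, -164.2]
contact_force: [0.1, -0.9, 0.1]
gripper_width: 0.0283
```

```bash
python3 - <<'E'
from h import *
st()
Q=down(195.8,-12);z=Q.apply([0,0,1])
pen=np.array([.4336,.300,.008])
line(pen,Q,1,-.36)
E
```

```text
5.3 [0.433  0.3001 0.0126] [-179.9609   12.0734 -164.1665] [ 0.129  -0.8705  0.1259] 0.028261177589439433 [ 57.8527  15.4063 -54.6138  36.6997 -13.5993 -77.3086]
[-0.001, 0.001, 0.001, 0.4, -0.3, 4.6, -0.36]
```

>>> step_arm:
  deltas:
    - [0, 0, 0, 0.5, 0, 5, -0.36]
    - [0, 0, 0, 0, 0, 0, -0.36]

```text
time_s: 5.5
tcp_pos: [0.4341, 0.3006, 0.0084]
eef_rot: [-180.0, 12.1, -164.2]
contact_force: [0.8, -0.9, 0.7]
gripper_width: 0.0283
```

>>> step_arm:
  deltas:
    - [0, 0, 0, 0, 0, 3, -0.36]
    - [0, 0, 0, 0, 0, 0, -0.36]

```text
time_s: 5.7
tcp_pos: [0.4354, 0.3006, 0.0065]
eef_rot: [-180.0, 12.2, -164.2]
contact_force: [-0.6, -0.7, -0.0]
gripper_width: 0.0281
```

```bash
python3 - <<'E'
from h import *
st()
Q=down(195.8,-12);z=Q.apply([0,0,1])
pen=np.array([.4336,.300,.008])
line(pen,Q,1,-.36)
E
```

```text
5.7 [0.4354 0.3006 0.0065] [-179.968    12.2077 -164.1835] [-0.5591 -0.6869 -0.0205] 0.028132507293949813 [ 55.7983  15.9572 -56.2532  43.2924 -11.4648 -82.0571]
[-0.0, 0.004, 0.0, 1.5, -0.1, -1.9, -0.36]
```

>>> step_arm:
  deltas:
    - [0, 0, 0, 1, 0, 2, -0.36]
    - [0, 0, 0, 0, 0, 0, -0.36]

```text
time_s: 5.9
tcp_pos: [0.4359, 0.3007, 0.0057]
eef_rot: [-180.0, 12.3, -164.2]
contact_force: [0.4, 0.3, -0.6]
gripper_width: 0.0279
```

```bash
python3 - <<'E'
from h import *
st()
E
```

```text
5.9 [0.4359 0.3007 0.0057] [-179.9809   12.3261 -164.2064] [ 0.3555  0.2802 -0.5692] 0.027917287481622904 [ 54.9769  15.9505 -56.8697  45.9607 -10.835  -83.9776]
```

>>> step_arm:
  deltas:
    - [0, 0, 0, 0, 0, 0, -0.6]
    - [0, 0, 0, 0, 0, 0, -0.8]
    - [0, 0, 0, 0, 0, 0, -1]
    - [0, 0, 0, 0, 0, 0, -1]
    - [0, 0, 0, 0, 0, 0, -1]
    - [0, 0, 0, 0, 0, 0, -1]
  squeeze: 12

```text
time_s: 6.5
tcp_pos: [0.4364, 0.3011, 0.0067]
eef_rot: [180.0, 12.4, -164.2]
contact_force: [1.0, 0.1, -0.4]
gripper_width: 0.0156
```

```bash
python3 - <<'E'
from h import *
import cv2
st()
im=r.capture("side")[250:370,280:420,::-1];cv2.imwrite("pics/s3c.png",cv2.resize(im,None,fx=5,fy=5,interpolation=cv2.INTER_CUBIC))
E
```

```text
6.5 [0.4364 0.3011 0.0067] [ 179.989    12.3895 -164.2059] [ 0.9744  0.0641 -0.4111] 0.015618500017998698 [ 55.1252  15.8789 -56.7224  45.4816 -10.9825 -83.622 ]
```

View pics/s3c.png

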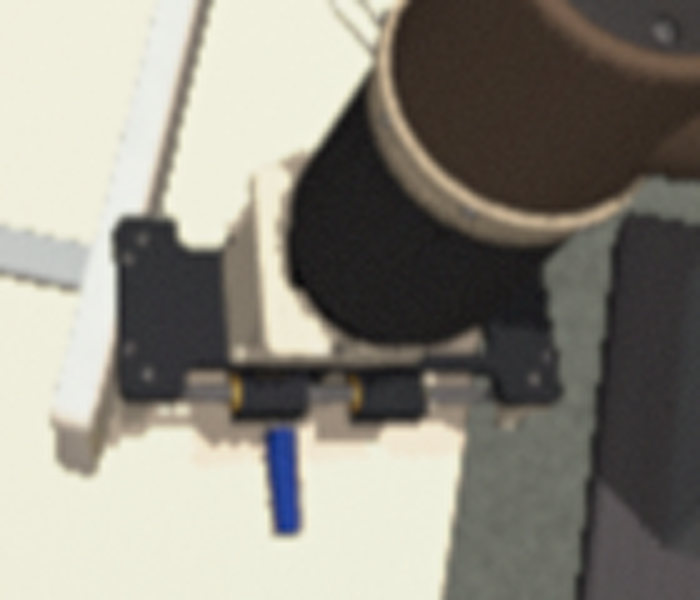

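The width of 15.6 mm shows the pen is held. The crop shows the cap sticking out below the fingers at (285,480). I'll squeeze a little more and lift, then check.

>>> step_arm:
  deltas:
    - [0, 0, 0, 0, 0, 0, -1]
    - [0, 0, 0, 0, 0, -4, -1]
    - [0, 0, 0, 0, 0, -6, -1]
    - [0, 0, 0, 0, 0, -8, -1]
    - [0, 0, 0, 1, 0, -10, -1]
    - [0, 0.03, 0, 1, 0, -12, -1]
    - [0, 0.03, 0, 1, 0, -14, -1]
    - [0, 0.03, 0, 1, 0, -14, -1]
    - [0, 0.03, 0, 1, 0, -14, -1]
    - [0, 0.03, 0, 0, 0, -14, -1]
  squeeze: 20

```text
time_s: 7.55
tcp_pos: [0.4105, 0.2924, 0.1001]
eef_rot: [-179.9, 2.9, -164.1]
contact_force: [0.4, -0.4, 0.0]
gripper_width: 0.0147
```

```bash
python3 - <<'E'
from h import *
import cv2
st()
im=r.capture("side")[240:370,270:420,::-1];cv2.imwrite("pics/s4c.png",cv2.resize(im,None,fx=4.5,fy=4.5,interpolation=cv2.INTER_CUBIC))
E
```

```text
7.55 [0.4105 0.2924 0.1001] [-179.9064    2.8998 -164.0952] [ 0.4414 -0.3601  0.0252] 0.014658315228966953 [ 59.4926  10.0682 -33.6858   2.9626 -44.2475 -45.6765]
```

View pics/s4c.png

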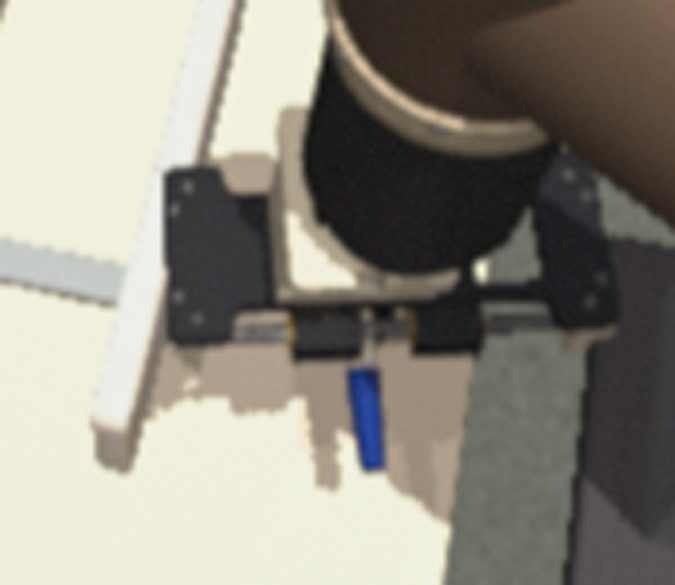

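Held, but only by the fingertips: the pen centre is about 1–2 mm above the TCP and the width is down to 14.7 mm. I'll set it down nearer the robot, clear of the bar, and regrip it deeper with the tool vertical.

```bash
python3 - <<'E'
from h import *
st()
line([.383,.295,.025],down(195.8),6,-1)
E
```

```text
7.6 [0.4119 0.2941 0.1026] [ 179.9863    2.9932 -164.0443] [2.7619 2.0656 3.1589] 0.014781442308843845 [ 59.4283  10.0055 -33.3391   2.9233 -44.5103 -45.5189]
[0.0, 0.009, 0.0, 5.3, 1.5, 12.7, -1]
[0.0, 0.009, 0.0, 5.2, 1.5, 12.7, -1]
[0.0, 0.009, 0.0, 5.0, 1.5, 12.8, -1]
[0.0, 0.009, 0.0, 4.9, 1.5, 12.8, -1]
[0.0, 0.009, 0.0, 4.8, 1.5, 12.9, -1]
[0.0, 0.009, 0.0, 4.7, 1.5, 12.9, -1]
```

>>> step_arm:
  deltas:
    - [0, 0.009, 0, 5, 1.5, 12, -1]
    - [0, 0.009, 0, 5, 1.5, 13, -1]
    - [0, 0.009, 0, 5, 1.5, 13, -1]
    - [0, 0.009, 0, 5, 1.5, 13, -1]
    - [0, 0.009, 0, 5, 1.5, 13, -1]
    - [0, 0, 0, 3, 1, 8, -1]
    - [0, 0, 0, 0, 0, 0, -1]

```text
time_s: 8.3
tcp_pos: [0.3811, 0.2929, 0.0214]
eef_rot: [-179.8, 0.0, -164.1]
contact_force: [-0.4, 0.0, -0.2]
gripper_width: 0.0151
```

```bash
python3 - <<'E'
from h import *
st()
line([.383,.295,.010],down(195.8),1,-1)
E
```

```text
8.3 [0.3811 0.2929 0.0214] [-179.8238    0.0413 -164.1288] [-0.3787  0.0172 -0.2002] 0.015076010503832456 [ 61.1897  16.4443 -37.9465   0.2625 -35.7058 -45.5319]
[-0.003, 0.001, 0.001, -2.4, 1.5, 11.4, -1]
```

>>> step_arm:
  deltas:
    - [0, 0, 0, 0, 0, 6, -1]
    - [0, 0, 0, 0, 0, 4, -1]
    - [0, 0, 0, 0, 0, 0, -1]

```text
time_s: 8.6
tcp_pos: [0.3813, 0.2933, 0.0106]
eef_rot: [-179.8, 0.1, -164.1]
contact_force: [-0.6, -0.1, 0.6]
gripper_width: 0.0149
```

>>> step_arm:
  deltas:
    - [0, 0, 0, 0, 0, 2, -1]
    - [0, 0, 0, 0, 0, 0, -1]

```text
time_s: 8.8
tcp_pos: [0.3817, 0.2936, 0.009]
eef_rot: [-179.9, 0.1, -164.1]
contact_force: [0.4, -0.7, -0.2]
gripper_width: 0.0153
```

>>> step_arm:
  deltas:
    - [0, 0, 0, 0, 0, 2, -1]
    - [0, 0, 0, 0, 0, 0, -1]

```text
time_s: 9.0
tcp_pos: [0.3821, 0.2941, 0.0075]
eef_rot: [-179.9, 0.2, -164.1]
contact_force: [-0.5, -0.7, -0.3]
gripper_width: 0.0153
```

>>> step_arm:
  deltas:
    - [0, 0, 0, 0, 0, 1.5, -1]
    - [0, 0, 0, 0, 0, 0, -1]

```text
time_s: 9.2
tcp_pos: [0.3821, 0.2942, 0.007]
eef_rot: [-179.9, 0.2, -164.1]
contact_force: [-0.1, -0.7, 0.1]
gripper_width: 0.0151
```

>>> step_arm:
  deltas:
    - [0, 0, 0, 0, 0, 2, -1]
    - [0, 0, 0, 0, 0, 0, -1]

```text
time_s: 9.4
tcp_pos: [0.3818, 0.2942, 0.0061]
eef_rot: [-180.0, 0.2, -164.1]
contact_force: [-0.3, 0.2, -0.6]
gripper_width: 0.0152
```

>>> step_arm:
  deltas:
    - [0, 0, 0, 0, 0, 2, -1]
    - [0, 0, 0, 0, 0, 0, -1]

```text
time_s: 9.6
tcp_pos: [0.3815, 0.2943, 0.0047]
eef_rot: [-180.0, 0.2, -164.0]
contact_force: [0.0, 0.2, -0.3]
gripper_width: 0.0147
```

>>> step_arm:
  deltas:
    - [0, 0, 0, 0, 0, 1, -1]
    - [0, 0, 0, 0, 0, 0, -0.55]
    - [0, 0, 0, 0, 0, 0, -0.45]
    - [0, 0, 0, 0, 0, 2, -0.45]
    - [0, 0, 0, 0, 0, 1, -0.45]
    - [0, 0, 0, 0, 0, 0, -0.45]

```text
time_s: 10.2
tcp_pos: [0.3818, 0.2944, 0.0004]
eef_rot: [-180.0, 0.3, -164.0]
contact_force: [-0.4, 0.3, 0.5]
gripper_width: 0.024
```

```bash
python3 - <<'E'
from h import *
import cv2
st()
im=r.capture("side")[240:370,270:420,::-1];cv2.imwrite("pics/s5c.png",cv2.resize(im,None,fx=4.5,fy=4.5,interpolation=cv2.INTER_CUBIC))
E
```

```text
10.2 [0.3818 0.2944 0.0004] [-179.9901    0.2523 -164.0363] [-0.3845  0.2946  0.5454] 0.024008644759041412 [ 61.2372  18.529  -39.0573   0.349  -32.2436 -45.5684]
```

View pics/s5c.png

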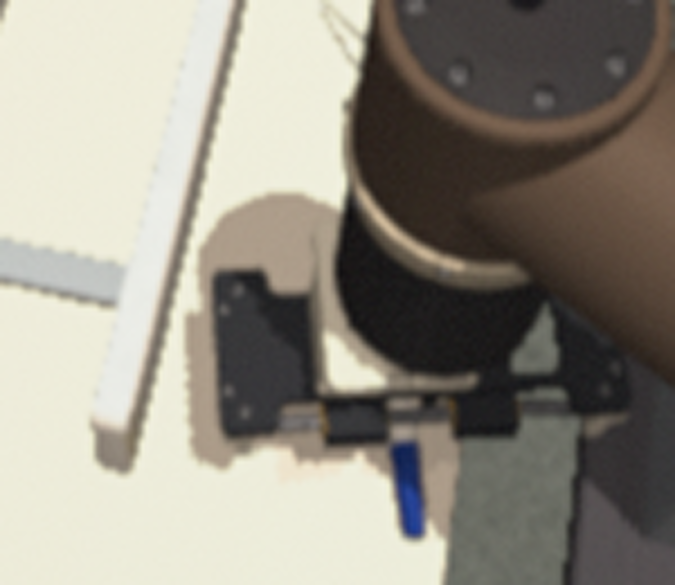

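The crop shows the pen lying between the fingers, cap at (407,490), with the gripper well clear of the bar. I'll close now.

>>> step_arm:
  deltas:
    - [0, 0, 0, 0, 0, -2, -0.6]
    - [0, 0, 0, 0, 0, 0, -1]
    - [0, 0, 0, 0, 0, 0, -1]
    - [0, 0, 0, 0, 0, 0, -1]
    - [0, 0, 0, 0, 0, 0, -1]

```text
time_s: 10.75
tcp_pos: [0.3818, 0.2945, 0.0027]
eef_rot: [-180.0, 0.3, -164.0]
contact_force: [-0.1, -0.4, -0.3]
gripper_width: 0.0148
```

```bash
python3 - <<'E'
from h import *
st()
E
```

```text
10.75 [0.3818 0.2945 0.0027] [-179.9941    0.255  -164.0372] [-0.0506 -0.4227 -0.3378] 0.014780463977074026 [ 61.2393  18.3019 -38.9444   0.3442 -32.5789 -45.5663]
```

>>> step_arm:
  deltas:
    - [0, 0, 0, 0, 0, -5, -1]
    - [0, 0, 0, 0, 0, -15, -1]
    - [0, 0, 0, 0, 0, -25, -1]
    - [0, 0, 0, 0, 0, -30, -1]
    - [0, 0, 0, 0, 0, -30, -1]
    - [0, 0, 0, 0, 0, -20, -1]

```text
time_s: 11.35
tcp_pos: [0.3798, 0.2918, 0.1304]
eef_rot: [-179.7, -0.1, -164.1]
contact_force: [-0.1, -0.1, -0.3]
gripper_width: 0.015
```

```bash
python3 - <<'E'
from h import *
st()
polar([.554,-.287,.14],down(175.5),17,-1)
E
```

```text
11.35 [0.3798 0.2918 0.1304] [-179.6729   -0.0844 -164.0639] [-0.1079 -0.1081 -0.3364] 0.014966855019515179 [ 61.2858   7.2937 -31.0649   0.2156 -51.9336 -45.4829]
[-0.0, -0.0, 0.021, -18.9, -27.5, -0.4, -1]
[-0.0, -0.0, 0.021, -17.8, -28.8, -0.4, -1]
[-0.0, -0.0, 0.021, -16.6, -30.2, -0.4, -1]
[-0.0, -0.0, 0.021, -15.3, -31.4, -0.4, -1]
[-0.0, -0.0, 0.021, -13.9, -32.7, -0.4, -1]
[-0.0, -0.0, 0.021, -12.5, -33.8, -0.4, -1]
[-0.0, -0.0, 0.021, -11.0, -34.9, -0.4, -1]
[-0.0, -0.0, 0.021, -9.4, -36.0, -0.4, -1]
[-0.0, -0.0, 0.021, -7.7, -36.9, -0.5, -1]
[-0.0, -0.0, 0.021, -6.0, -37.8, -0.5, -1]
[-0.0, -0.0, 0.021, -4.2, -38.6, -0.5, -1]
[-0.0, -0.0, 0.021, -2.3, -39.3, -0.5, -1]
[-0.0, -0.0, 0.021, -0.4, -39.9, -0.5, -1]
[-0.0, -0.0, 0.021, 1.5, -40.5, -0.5, -1]
[-0.0, -0.0, 0.021, 3.6, -40.9, -0.5, -1]
[-0.0, -0.0, 0.021, 5.6, -41.2, -0.5, -1]
[-0.0, -0.0, 0.021, 7.7, -41.5, -0.6, -1]
```

>>> step_arm:
  deltas:
    - [0, 0, 0.021, -18, -24, -1, -1]
    - [0, 0, 0.021, -18, -29, -1, -1]
    - [0, 0, 0.021, -16, -30, -0.4, -1]
    - [0, 0, 0.021, -15, -31, -0.4, -1]
    - [0, 0, 0.021, -14, -33, -0.4, -1]
    - [0, 0, 0.021, -12, -34, -0.4, -1]
    - [0, 0, 0.021, -11, -35, -0.4, -1]
    - [0, 0, 0.021, -9, -36, -0.4, -1]
    - [0, 0, 0.021, -8, -37, -0.5, -1]
    - [0, 0, 0.021, -6, -37, -0.5, -1]

```text
time_s: 12.35
tcp_pos: [0.5691, -0.0079, 0.1457]
eef_rot: [179.8, 0.6, -176.0]
contact_force: [0.1, -0.9, -0.2]
gripper_width: 0.0149
```

```bash
python3 - <<'E'
from h import *
st()
polar([.554,-.287,.14],down(175.5),9,-1)
E
```

```text
12.35 [ 0.5691 -0.0079  0.1457] [ 179.793     0.568  -175.9859] [ 0.1311 -0.9404 -0.1955] 0.01486014737874899 [ 18.8552  14.1545 -19.6897  -0.0662 -55.5537 -14.803 ]
[0.0, 0.001, 0.017, -2.8, -30.0, 0.6, -1]
[0.0, 0.001, 0.017, -1.7, -30.4, 0.6, -1]
[0.0, 0.001, 0.017, -0.6, -30.7, 0.6, -1]
[0.0, 0.001, 0.017, 0.6, -31.0, 0.6, -1]
[0.0, 0.001, 0.017, 1.7, -31.3, 0.6, -1]
[0.0, 0.001, 0.017, 2.9, -31.5, 0.6, -1]
[0.0, 0.001, 0.017, 4.1, -31.7, 0.6, -1]
[0.0, 0.001, 0.017, 5.3, -31.8, 0.6, -1]
[0.0, 0.001, 0.017, 6.6, -31.9, 0.6, -1]
```

>>> step_arm:
  deltas:
    - [0, 0.001, 0.017, -2, -30, 0.6, -1]
    - [0, 0.001, 0.017, -1, -31, 0.6, -1]
    - [0, 0.001, 0.017, 0, -31, 0.6, -1]
    - [0, 0.001, 0.017, 1, -31, 0.6, -1]
    - [0, 0.001, 0.017, 2, -31, 0.6, -1]
    - [0, 0.001, 0.017, 3, -31, 0.6, -1]
    - [0, 0.001, 0.017, 4, -31, 0.6, -1]
    - [0, 0.001, 0.017, 5, -30, 0.6, -1]
    - [0, 0, 0, 0, 0, 0, -1]

```text
time_s: 13.25
tcp_pos: [0.557, -0.2676, 0.1418]
eef_rot: [179.8, 0.0, 175.6]
contact_force: [0.5, 0.4, -0.4]
gripper_width: 0.015
```

```bash
python3 - <<'E'
from h import *
import cv2
st()
line([.554,-.287,.08],down(175.5),3,-1)
im=r.capture("side")[60:190,230:400,::-1];cv2.imwrite("pics/s6c.png",cv2.resize(im,None,fx=4.5,fy=4.5,interpolation=cv2.INTER_CUBIC))
im=r.capture("top")[90:240,340:470,::-1];cv2.imwrite("pics/t6c.png",cv2.resize(im,None,fx=4,fy=4,interpolation=cv2.INTER_CUBIC))
E
```

```text
13.25 [ 0.557  -0.2676  0.1418] [179.7588   0.0264 175.6134] [ 0.4861  0.4448 -0.3899] 0.01495336579697427 [ -7.7355  19.0105 -13.1701  -0.2864 -57.8075   3.5015]
[0.001, 0.0, 0.001, 0.5, -6.6, 20.6, -1]
[0.001, 0.0, 0.001, 0.5, -6.6, 20.6, -1]
[0.001, 0.0, 0.001, 0.5, -6.6, 20.6, -1]
```

View pics/s6c.png

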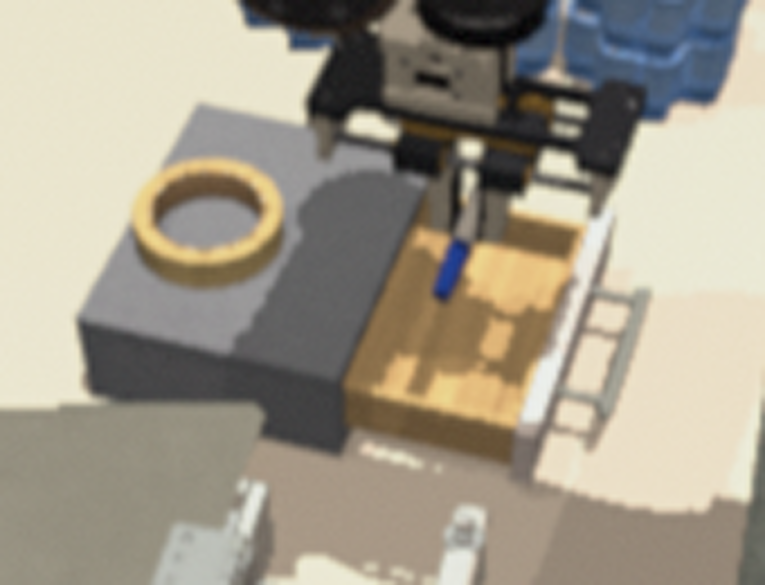

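View pics/t6c.png

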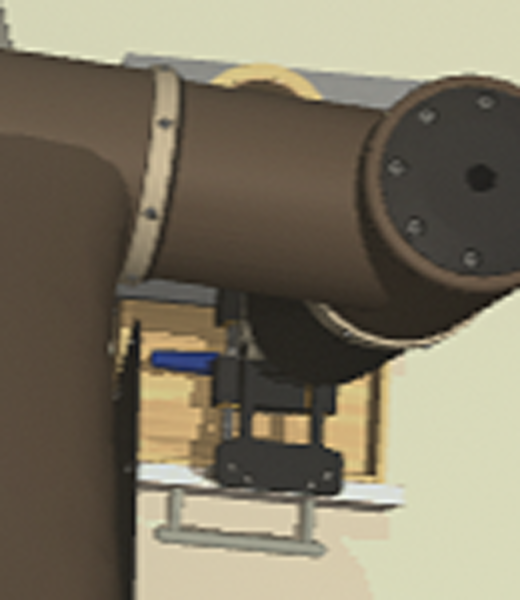

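The crops show the pen held over the drawer with its cap end at side (328,125) and top (378,179.5). I'll triangulate the cap end to check that the pen is level.

```bash
python3 - <<'E'
from h import *
from scipy.optimize import least_squares
f=lambda p:np.r_[proj("side",p)-[328.2,125.1],proj("top",p)-[378,179.5]]
s=least_squares(f,[.55,-.22,.14]);print(s.x,s.fun)
p,R=cur()
for d in(-.0675,0,.0675): 
    q=p+R.apply([0,-d,-.005]);print(d,q,proj("side",q),proj("top",q))
E
```

```text
[ 0.5601 -0.2001  0.1476] [-0.1507 -0.0486 -0.0053  0.1548]
-0.0675 [ 0.5627 -0.1982  0.1473] [326.9928 125.4534] [377.2766 178.729 ]
0 [ 0.5577 -0.2655  0.147 ] [333.4849 109.429 ] [401.8971 180.8709]
0.0675 [ 0.5527 -0.3329  0.1467] [339.5725  94.4028] [426.5051 183.0117]
```

The pen is level and gripped at mid-length: the cap end is 68 mm from the TCP at z 0.148, as predicted. I'll lower it now.

>>> step_arm:
  deltas:
    - [0, 0, 0, 1, -6, 18, -1]
    - [0, 0, 0, 0.5, -7, 20, -1]
    - [0, 0, 0, 0.5, -6, 20, -1]
    - [0, 0, 0, 0, 0, 15, -1]
    - [0, 0, 0, 0, 0, 8, -1]
    - [0, 0, 0, 0, 0, 0, -1]

```text
time_s: 13.95
tcp_pos: [0.5571, -0.2797, 0.0609]
eef_rot: [179.7, 0.3, 176.1]
contact_force: [-1.1, 0.3, 0.2]
gripper_width: 0.0145
```

```bash
python3 - <<'E'
from h import *
import cv2
st()
line([.554,-.287,.03],down(175.5),3,-1)
im=r.capture("side")[60:190,230:400,::-1];cv2.imwrite("pics/s7c.png",cv2.resize(im,None,fx=4.5,fy=4.5,interpolation=cv2.INTER_CUBIC))
E
```

```text
13.95 [ 0.5571 -0.2797  0.0609] [179.7392   0.2925 176.0896] [-1.1247  0.3362  0.2433] 0.014539993015909145 [ -8.9245  24.152  -17.4543  -0.3832 -48.1258   5.2699]
[0.002, 0.002, 0.003, 0.9, -2.5, 10.3, -1]
[0.002, 0.002, 0.003, 0.9, -2.5, 10.3, -1]
[0.002, 0.002, 0.003, 0.9, -2.5, 10.3, -1]
```

View pics/s7c.png

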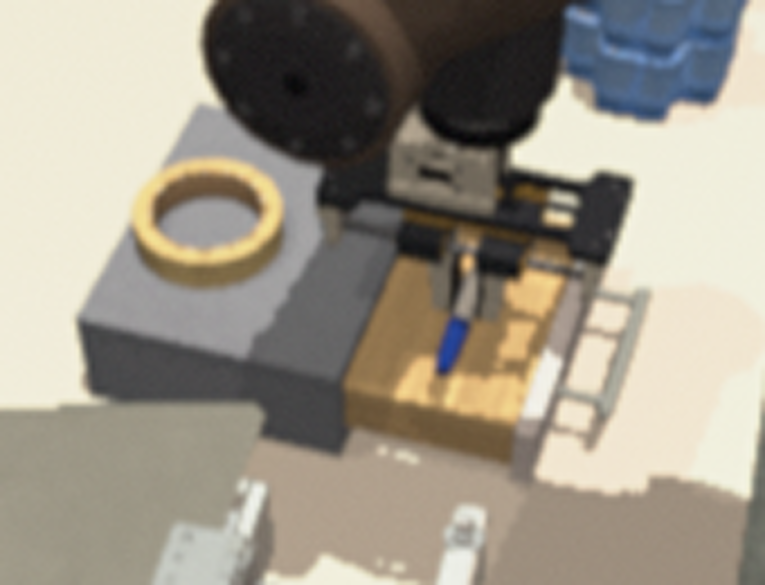

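The crop shows the pen coming down in the middle of the drawer opening, cap at (450,345), clear of the walls. I'll continue and watch the force.

>>> step_arm:
  deltas:
    - [0.002, 0.002, 0.003, 1, -2.5, 10, -1]
    - [0.002, 0.002, 0.003, 1, -2.5, 10, -1]
    - [0.002, 0.002, 0.003, 1, -2.5, 6, -1]
    - [0, 0, 0, 0, 0, 0, -1]

```text
time_s: 14.4
tcp_pos: [0.5556, -0.2871, 0.0359]
eef_rot: [-179.8, 0.2, 175.6]
contact_force: [-0.4, 0.6, 0.3]
gripper_width: 0.0147
```

```bash
python3 - <<'E'
from h import *
st()
line([.554,-.287,.025],down(175.5),1,-1)
E
```

```text
14.4 [ 0.5556 -0.2871  0.0359] [-179.8398    0.1834  175.631 ] [-0.3641  0.5997  0.2732] 0.014705850892499593 [ -9.377   25.9938 -18.7118   0.2027 -45.0979   4.8649]
[-0.003, 0.003, 0.002, 1.6, 0.0, 10.9, -1]
```

>>> step_arm:
  deltas:
    - [0, 0.002, 0, 1, 0, 4, -1]
    - [0, 0, 0, 0, 0, 3, -1]
    - [0, 0, 0, 0, 0, 0, -1]

```text
time_s: 14.7
tcp_pos: [0.5546, -0.2874, 0.0284]
eef_rot: [-179.8, 0.1, 175.6]
contact_force: [0.1, 0.4, -0.4]
gripper_width: 0.0148
```

>>> step_arm:
  deltas:
    - [0, 0, 0, 0, 0, 2, -1]
    - [0, 0, 0, 0, 0, 0, -1]

```text
time_s: 14.9
tcp_pos: [0.5547, -0.2875, 0.0265]
eef_rot: [-179.8, 0.1, 175.6]
contact_force: [-0.2, 0.9, -0.1]
gripper_width: 0.015
```

>>> step_arm:
  deltas:
    - [0, 0, 0, 0, 0, 1.5, -1]
    - [0, 0, 0, 0, 0, 0, -1]

```text
time_s: 15.1
tcp_pos: [0.5549, -0.2875, 0.0251]
eef_rot: [-179.8, 0.1, 175.6]
contact_force: [0.4, -0.0, 0.6]
gripper_width: 0.0147
```

>>> step_arm:
  deltas:
    - [0, 0, 0, 0, 0, 0.5, -1]
    - [0, 0, 0, 0, 0, 0, -0.64]
    - [0, 0, 0, 0, 0, 0, -0.6]
    - [0, 0, 0, 0, 0, 0, -0.55]
    - [0, 0, 0, 0, 0, 0, -0.4]
    - [0, 0, 0, 0, 0, 0, -0.3]
    - [0, 0, 0, 0, 0, 0, -0.3]

```text
time_s: 15.8
tcp_pos: [0.5553, -0.2875, 0.025]
eef_rot: [-179.8, 0.2, 175.6]
contact_force: [-0.8, 0.1, -0.2]
gripper_width: 0.0301
```

>>> step_arm:
  deltas:
    - [0, 0, 0, 0, 0, -8, -0.3]
    - [0, 0, 0, 0, 0, -15, -0.3]
    - [0, 0, 0, 0, 0, -30, -0.3]
    - [0, 0, 0, 0, 0, -35, -0.3]
    - [0, 0, 0, 0, 0, -35, -0.3]
    - [0, 0, 0, 0, 0, -10, -0.3]

```text
time_s: 16.4
tcp_pos: [0.5534, -0.287, 0.1631]
eef_rot: [-179.8, -0.1, 175.6]
contact_force: [0.6, -1.1, 0.4]
gripper_width: 0.0307
```

```bash
python3 - <<'E'
from h import *
import cv2
st()
im=r.capture("side")[60:190,230:400,::-1];cv2.imwrite("pics/s8c.png",cv2.resize(im,None,fx=4.5,fy=4.5,interpolation=cv2.INTER_CUBIC))
E
```

```text
16.4 [ 0.5534 -0.287   0.1631] [-179.8195   -0.1122  175.6214] [ 0.6055 -1.0783  0.3741] 0.030747225871082022 [ -9.376   18.4138 -11.2063   0.2179 -60.476    4.89  ]
```

View pics/s8c.png

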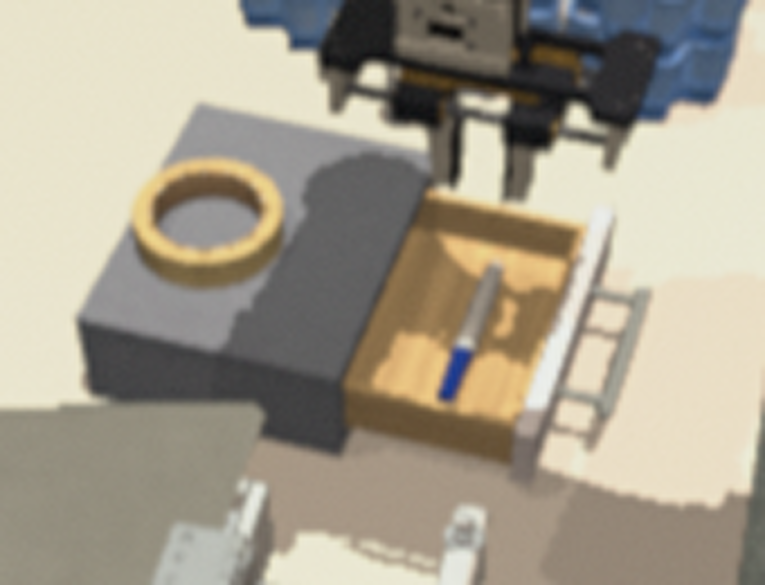

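The side crop shows the pen flat on the drawer floor, cap at (455,373) to far end at (493,265). Next I'll shut the jaws, move back in front of the handle and lower.

```bash
python3 - <<'E'
from h import *
line([.385,-.274,.163],down(175.5),5,-1)
print(onz("top",355+100/4.4+0,95+190/4.4,.09),onz("top",355+222/4.4,95+205/4.4,.09))
E
```

```text
[-0.001, -0.0, 0.0, 33.8, 0.0, 0.1, -1]
[-0.001, -0.0, 0.0, 33.8, 0.0, 0.1, -1]
[-0.001, -0.0, 0.0, 33.8, -0.0, 0.1, -1]
[-0.001, -0.0, 0.0, 33.8, -0.0, 0.1, -1]
[-0.001, -0.0, 0.0, 33.8, -0.0, 0.1, -1]
[ 0.6944 -0.2109  0.09  ] [ 0.6853 -0.2917  0.09  ]
```

>>> step_arm:
  deltas:
    - [0, 0, 0, 25, 0, 0, -1]
    - [0, 0, 0, 34, 0, 0, -1]
    - [0, 0, 0, 34, 0, 0, -1]
    - [0, 0, 0, 34, 0, 0, -1]
    - [0, 0, 0, 28, 0, 0, -1]
    - [0, 0, 0, 10, 0, 0, -1]
    - [0, 0, 0, 0, 0, 0, -1]

```text
time_s: 17.15
tcp_pos: [0.3816, -0.2729, 0.1617]
eef_rot: [-179.9, -0.1, 175.6]
contact_force: [0.8, -0.2, -0.4]
gripper_width: 0.0002
```

```bash
python3 - <<'E'
from h import *
st()
line([.385,-.274,.03],down(175.5),5,-1)
E
```

```text
17.15 [ 0.3816 -0.2729  0.1617] [-179.9012   -0.122   175.5978] [ 0.8324 -0.1964 -0.4468] 0.00019737573555243928 [-11.3341   4.1963 -29.8305   0.136  -56.0824   6.8561]
[-0.0, -0.0, 0.0, -0.8, -0.1, 26.3, -1]
[-0.0, -0.0, 0.0, -0.7, -0.1, 26.3, -1]
[-0.0, -0.0, 0.0, -0.7, -0.1, 26.3, -1]
[-0.0, -0.0, 0.0, -0.7, -0.2, 26.3, -1]
[-0.0, -0.0, 0.0, -0.7, -0.2, 26.3, -1]
```

>>> step_arm:
  deltas:
    - [0, 0, 0, 0, 0, 24, -1]
    - [0, 0, 0, 0, 0, 26, -1]
    - [0, 0, 0, 0, 0, 26, -1]
    - [0, 0, 0, 0, 0, 26, -1]
    - [0, 0, 0, 0, 0, 20, -1]
    - [0, 0, 0, 0, 0, 0, -1]

```text
time_s: 17.75
tcp_pos: [0.3893, -0.2746, 0.0365]
eef_rot: [-179.8, 0.2, 175.7]
contact_force: [0.3, 0.3, 1.1]
gripper_width: 0.0003
```

```bash
python3 - <<'E'
from h import *
import cv2
st()
line([.405,-.2755,.03],down(175.5),1,-1)
im=r.capture("side")[80:210,270:440,::-1];cv2.imwrite("pics/s9c.png",cv2.resize(im,None,fx=4.5,fy=4.5,interpolation=cv2.INTER_CUBIC))
E
```

```text
17.75 [ 0.3893 -0.2746  0.0365] [-179.7828    0.2322  175.7024] [0.2564 0.2859 1.0531] 0.00027783631748098047 [-11.2987  14.4676 -37.9577   0.3089 -37.3181   6.7554]
[-0.004, 0.004, 0.004, -15.7, 0.3, 6.6, -1]
```

View pics/s9c.png

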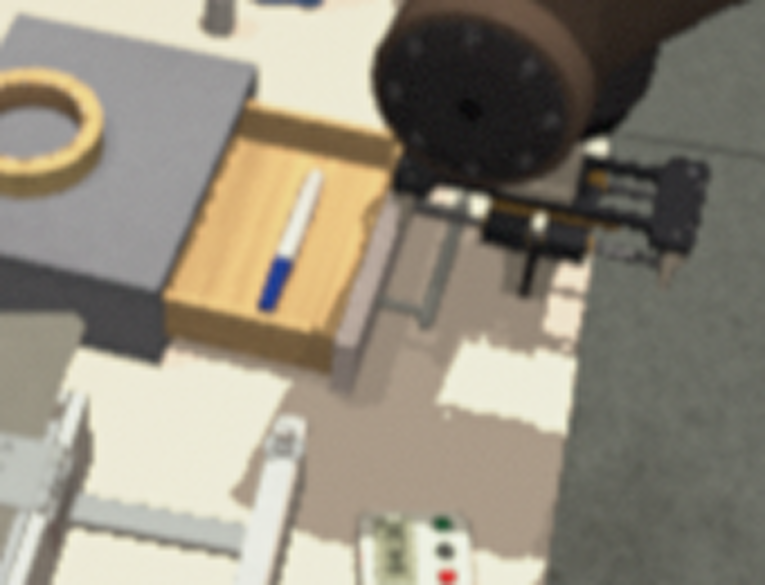

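The crop shows the closed fingertips at about (527,290), just in front of the handle bar at (440,290). The pen is flat in the drawer. I'll lower a bit more and push.

>>> step_arm:
  deltas:
    - [0, 0.004, 0, 0, 0, 4, -1]
    - [0, 0, 0, -6, 0, 3, -1]
    - [0, 0, 0, -10, 0, 0, -1]
    - [0, 0, 0, -10, 0, 0, -1]
    - [0, 0, 0, -10, 0, 0, -1]
    - [0, 0, 0, -10, 0, 0, -1]
    - [0, 0, 0, -10, 0, 0, -1]

```text
time_s: 18.5
tcp_pos: [0.4529, -0.28, 0.034]
eef_rot: [-179.7, 0.3, 175.8]
contact_force: [-1.9, -0.7, -0.4]
gripper_width: 0.0002
```

```bash
python3 - <<'E'
from h import *
import cv2
st()
line([.53,-.2855,.03],down(175.5),1,-1)
im=r.capture("side")[80:210,270:440,::-1];cv2.imwrite("pics/s10c.png",cv2.resize(im,None,fx=4.5,fy=4.5,interpolation=cv2.INTER_CUBIC))
E
```

```text
18.5 [ 0.4529 -0.28    0.034 ] [-179.6945    0.3002  175.7547] [-1.9254 -0.7309 -0.3981] 0.00016212343650912704 [-10.4121  19.0354 -31.2017   0.4275 -39.4324   5.8365]
[-0.005, 0.005, 0.004, -77.3, 0.3, 4.4, -1]
```

View pics/s10c.png

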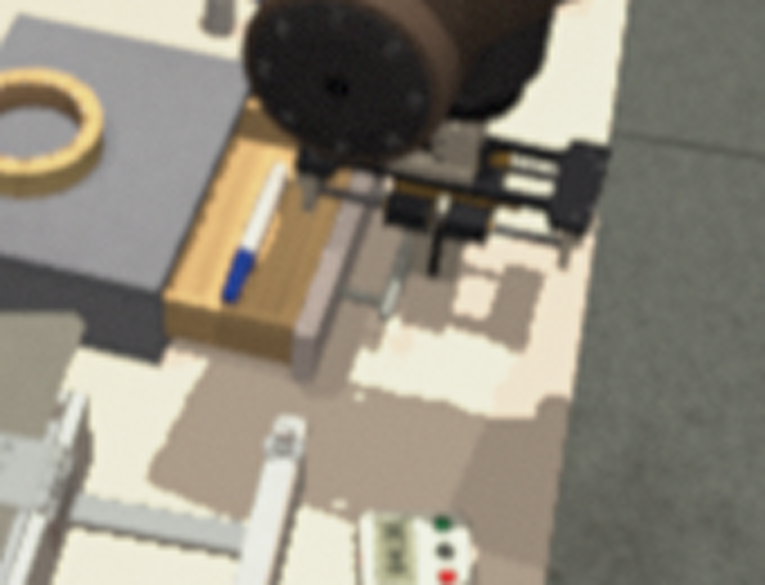

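The drawer is moving with the push at about 2 N, and the pen is still flat behind the front panel at (240,275) to (278,170). I'll keep pushing.

>>> step_arm:
  deltas:
    - [0, 0.003, 0, -8, 0, 2, -1]
    - [0, 0, 0, -9, 0, 1, -1]
    - [0, 0, 0, -9, 0, 0.5, -1]
    - [0, 0, 0, -9, 0, 0, -1]
    - [0, 0, 0, -9, 0, 0, -1]
    - [0, 0, 0, -9, 0, 0, -1]

```text
time_s: 19.15
tcp_pos: [0.5116, -0.2847, 0.0306]
eef_rot: [-179.7, 0.2, 175.8]
contact_force: [-1.3, -0.1, 1.0]
gripper_width: 0.0002
```

```bash
python3 - <<'E'
from h import *
import cv2
st()
im=r.capture("side")[80:210,230:400,::-1];cv2.imwrite("pics/s11c.png",cv2.resize(im,None,fx=4.5,fy=4.5,interpolation=cv2.INTER_CUBIC))
E
```

```text
19.15 [ 0.5116 -0.2847  0.0306] [-179.6564    0.1529  175.7939] [-1.2682 -0.0643  0.9637] 0.00024210207420119823 [ -9.7497  23.371  -24.4445   0.489  -42.0001   5.1802]
```

View pics/s11c.png

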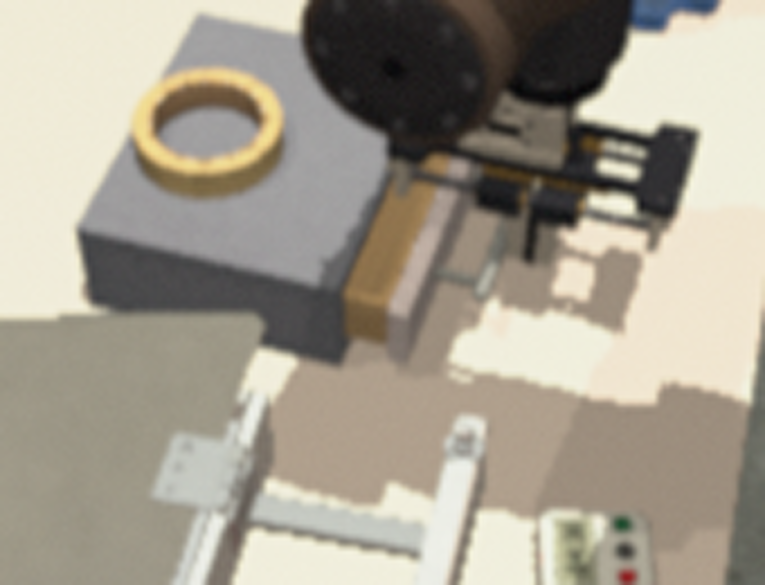

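The drawer is roughly two-thirds shut, with the panel at (430,250) and the unit face at (360,230).

>>> step_arm:
  deltas:
    - [0, 0, 0, -8, 0, 0, -1]
    - [0, 0, 0, -8, 0, 0, -1]
    - [0, 0, 0, -6, 0, 0, -1]
    - [0, 0, 0, 0, 0, 0, -1]

```text
time_s: 19.6
tcp_pos: [0.5377, -0.2866, 0.0306]
eef_rot: [-179.6, 0.2, 175.8]
contact_force: [-0.5, -0.1, -0.3]
gripper_width: 0.0004
```

>>> step_arm:
  deltas:
    - [0, 0, 0, -5, 0, 0, -1]
    - [0, 0, 0, -4, 0, 0, -1]
    - [0, 0, 0, 0, 0, 0, -1]

```text
time_s: 19.9
tcp_pos: [0.5432, -0.2869, 0.03]
eef_rot: [-179.7, -0.2, 175.8]
contact_force: [0.3, -0.6, -0.1]
gripper_width: 0.0002
```

```bash
python3 - <<'E'
from h import *
import cv2
st()
im=r.capture("side")[80:210,230:400,::-1];cv2.imwrite("pics/s12c.png",cv2.resize(im,None,fx=4.5,fy=4.5,interpolation=cv2.INTER_CUBIC))
E
```

```text
19.9 [ 0.5432 -0.2869  0.03  ] [-179.6902   -0.1862  175.7747] [ 0.3196 -0.5995 -0.1352] 0.0002283054589739432 [ -9.4361  25.7203 -20.3391   0.4677 -44.0989   4.8751]
```

View pics/s12c.png

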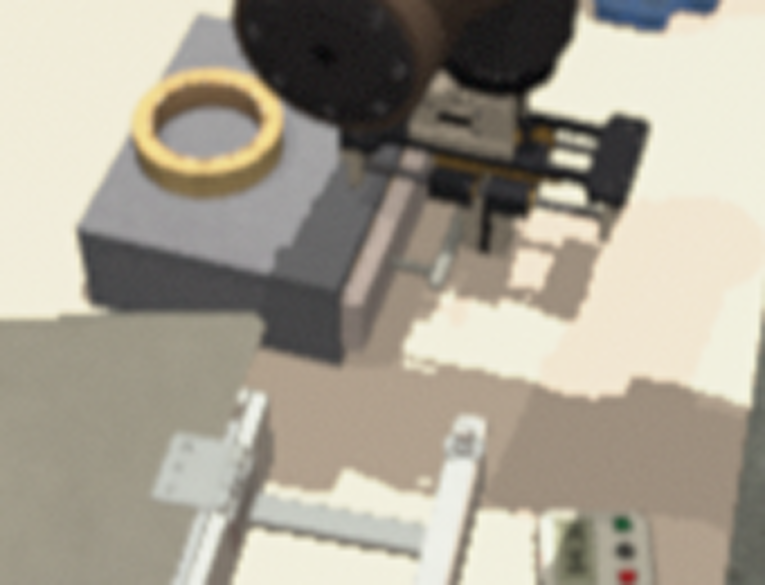

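It looks almost shut. I'll push on gently until the stop shows in the force.

>>> step_arm:
  deltas:
    - [0, 0, 0, -4, 0, 0, -1]
    - [0, 0, 0, -3, 0, 0, -1]
    - [0, 0, 0, 0, 0, 0, -1]

```text
time_s: 20.25
tcp_pos: [0.543, -0.2868, 0.0295]
eef_rot: [-179.8, -0.9, 175.7]
contact_force: [0.7, -0.3, 0.8]
gripper_width: 0.0003
```

>>> step_arm:
  deltas:
    - [0, 0, 0, -4, 0, 0, -1]
    - [0, 0, 0, -3, 0, 0, -1]
    - [0, 0, 0, 0, 0, 0, -1]

```text
time_s: 20.55
tcp_pos: [0.5429, -0.2868, 0.0292]
eef_rot: [-179.9, -1.6, 175.6]
contact_force: [-0.7, -0.2, -0.4]
gripper_width: 0.0005
```

>>> step_arm:
  deltas:
    - [0, -0.01, 0, -5, 0, 0, -1]

```text
time_s: 20.65
tcp_pos: [0.5434, -0.2868, 0.0287]
eef_rot: [-179.9, -1.5, 175.5]
contact_force: [-24.9, 3.5, 22.0]
gripper_width: 0.0007
```

```bash
python3 - <<'E'
from h import *
import cv2
s=r.get_state();print(s["moment"],s["joint_torque"]);st()
im=r.capture("top")[90:240,340:470,::-1];cv2.imwrite("pics/t13c.png",cv2.resize(im,None,fx=4,fy=4,interpolation=cv2.INTER_CUBIC))
im=r.capture("side")[80:170,290:370,::-1];cv2.imwrite("pics/s13c.png",cv2.resize(im,None,fx=6,fy=6,interpolation=cv2.INTER_CUBIC));st()
E
```

```text
[ 1.1382  8.9402 -0.0211] [  5.3836 -50.1879  31.966    5.5319   8.7774  -0.0271]
20.65 [ 0.5434 -0.2868  0.0287] [-179.9066   -1.5402  175.5287] [-24.9473   3.5197  22.0047] 0.0007088392020342966 [ -9.4838  26.4952 -19.1347   0.3169 -45.8967   4.7901]
20.75 [ 0.5433 -0.2868  0.0286] [-179.9139   -1.5292  175.5146] [-15.3336   1.9794  12.2326] 0.0006374028730998476 [ -9.4917  26.4883 -19.1566   0.3055 -45.8714   4.7918]
```

View pics/s13c.png

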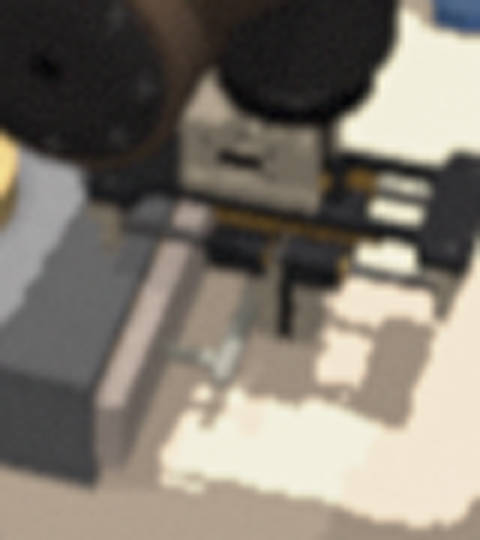

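View pics/t13c.png

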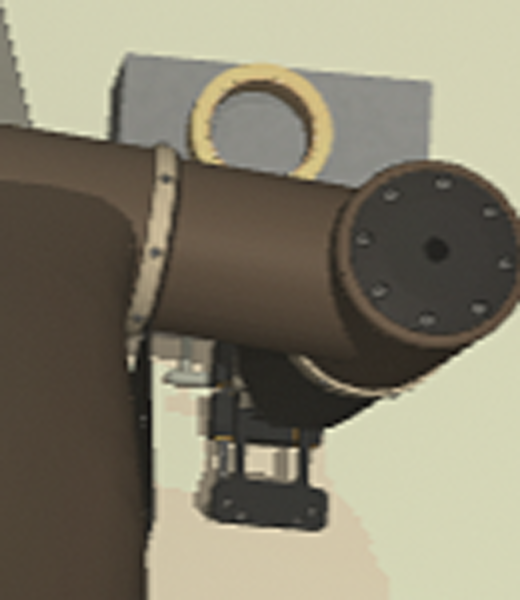

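The force is now 25 N along the closing direction with no advance, which is the stop. I'll back off, rise and look.

>>> step_arm:
  deltas:
    - [0, 0, 0, 4, 0, -1, -1]
    - [0, 0.01, 0, 10, 0, 0, -1]
    - [0, 0.01, 0, 20, 0, 0, -1]
    - [0, 0, 0, 30, 0, 0, -1]
    - [0, 0, 0, 20, 0, -20, -1]
    - [0, 0, 0, 20, 0, -40, -1]
    - [0, 0, 0, 10, 0, -40, -1]
    - [0, 0, 0, 0, 30, -30, -1]
    - [0, 0, 0, 0, 40, 0, -1]
    - [0, 0, 0, 0, 40, 0, -1]

```text
time_s: 21.75
tcp_pos: [0.4461, -0.1683, 0.1697]
eef_rot: [-179.9, -1.8, 175.3]
contact_force: [0.9, -0.3, -0.8]
gripper_width: 0.0006
```

```bash
python3 - <<'E'
from h import *
import cv2
st()
im=r.capture("top")[90:240,340:470,::-1];cv2.imwrite("pics/t14c.png",cv2.resize(im,None,fx=4,fy=4,interpolation=cv2.INTER_CUBIC))
im=r.capture("side")[70:190,230:390,::-1];cv2.imwrite("pics/s14c.png",cv2.resize(im,None,fx=4.5,fy=4.5,interpolation=cv2.INTER_CUBIC))
E
```

```text
21.75 [ 0.4461 -0.1683  0.1697] [-179.8873   -1.8062  175.2983] [ 0.8814 -0.316  -0.8369] 0.000563347128200733 [  2.9411   5.5679 -27.002   -0.1495 -59.2353  -7.5626]
```

View pics/s14c.png

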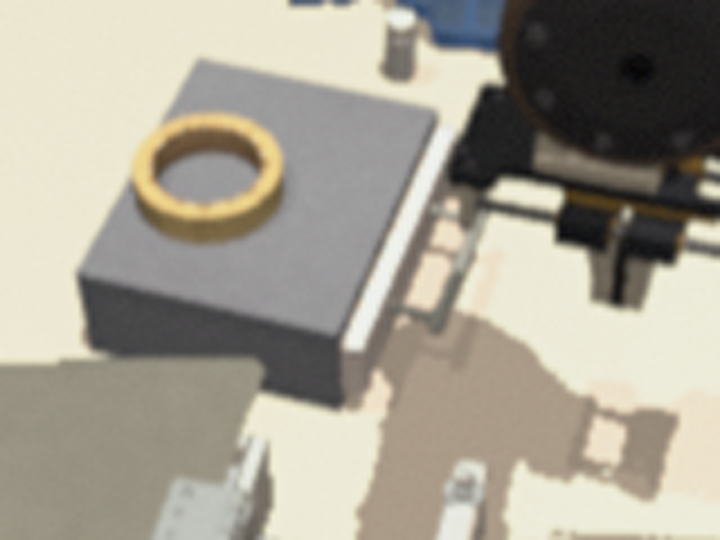

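View pics/t14c.png

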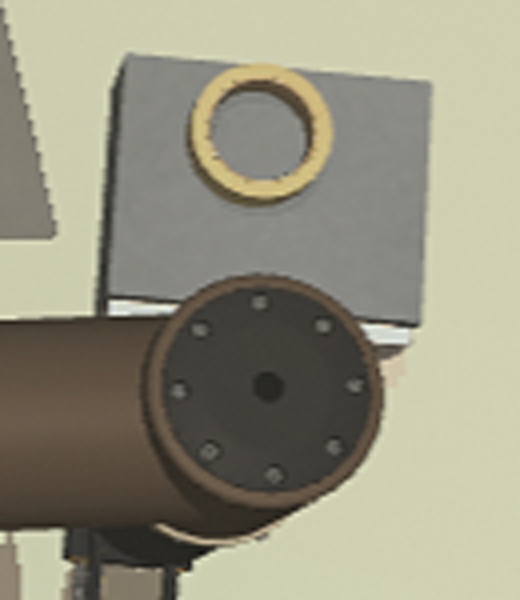

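Both crops show the white panel tight against the unit face. I'll check the handle position numerically and retreat a little further.

>>> step_arm:
  deltas:
    - [0, 0, 0, 0, 30, -10, -1]
    - [0, 0, 0, 0, 30, -10, -1]
    - [0, 0, 0, 0, 30, 0, -1]
    - [0, 0, 0, 0, 0, 0, -1]
    - [0, 0, 0, 0, 0, 0, -1]

```text
time_s: 22.35
tcp_pos: [0.4576, -0.072, 0.1919]
eef_rot: [180.0, -1.3, 175.8]
contact_force: [-0.9, 0.4, 0.8]
gripper_width: 0.0004
```

```bash
python3 - <<'E'
from h import *
import cv2
st()
im=r.capture("top")[90:240,340:470,::-1];cv2.imwrite("pics/t15c.png",cv2.resize(im,None,fx=4,fy=4,interpolation=cv2.INTER_CUBIC))
a,b=onz("side",326.7,141.1,.045),onz("side",336.7,117.8,.045);m=(a+b)/2;print(a,b,m, (m-[.445,-.2775,.045])@[.997,-.079,0])
E
```

```text
22.35 [ 0.4576 -0.072   0.1919] [179.959   -1.2792 175.8026] [-0.9095  0.3929  0.7902] 0.00042475600709430717 [ 15.1065   2.6992 -26.8049  -0.5243 -61.6906 -19.0508]
[ 0.5685 -0.2338  0.045 ] [ 0.5579 -0.3392  0.045 ] [ 0.5632 -0.2865  0.045 ] 0.11857773030251989
```

View pics/t15c.png

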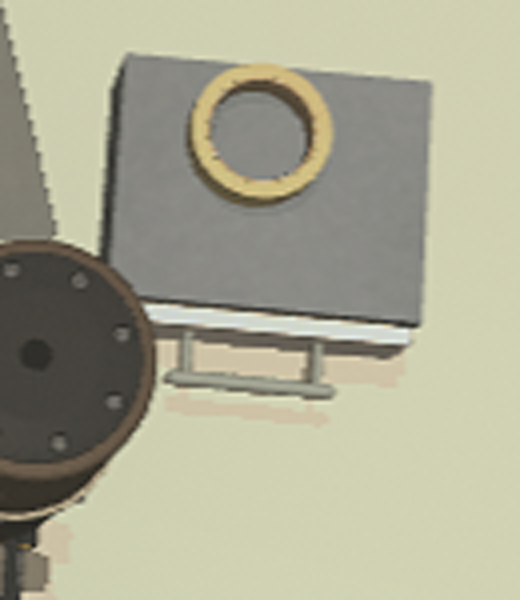

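The top crop shows the panel parallel to the unit and touching it along its whole width. The handle bar is at about (250,385), the arm is clear, and handle travel measures about 119 mm.

```bash
python3 - <<'E'
from plant import r
print(r.close_job())
E
```

```text
the job is handed in; nothing more can be done
None
```

The marker pen is in the drawer and the drawer is pushed shut against its stop. I handed the job in at about 22.4 s of the 53 s allowed, and no verdict was reported.

- **Pen:** The first grip, tilted to clear the warmer bar, only held the pen by the fingertips. I set it down nearer the robot and regripped it with the tool vertical. After release the picture showed it lying flat across the middle of the drawer floor, and it still lay flat about 30 mm into closing, the last view before the unit covered it. I could not see it after that.
- **Drawer:** I pushed on the handle until it would not advance. The handle had moved about 119 mm, where 118–130 mm was expected, and the last picture shows the front panel against the unit along its whole width.
- **Forces:** At the stop I read 25 N along the closing direction and 22 N upward. I took the upward part as friction of the fingers on the bar but did not confirm it; from the measured heights the gripper's body should have cleared the unit by about 14 mm.
- **At hand-in:** The arm was well clear and nothing else had been touched. It ended with readings near zero.

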